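# Empty the housing and set it up for drilling

### The arm

A 7-joint arm with a two-finger parallel gripper is mounted at the origin on the work surface. World frame = base frame: x ahead of the robot, y to its left, z up, the work surface at z = 0. Lengths are in mm, angles in rad, forces in N, time in s.
With the tool pointing down it reaches from about 400 to 850 mm from the base axis. Payload 6.9 kg.
Tool frame: the origin (TCP) lies between the finger pads; the fingertips stand 14 mm ahead of it and the grasp point (between the pads) lies 5 mm behind it; z points along the fingers, y is the line along which they close (so a half turn about z gives the same grasp; the last joint's range is limited). The gripper opens to 85 mm and grips with 20 to 120 N. Pads are 22 mm wide; open, the fingers measure 114 mm over their backs; the gripper's body (76 mm by 85 mm) begins 54 mm behind the grasp point. The pads swing forward as they close: fully open they stand 13 mm farther back than shut.
Start: joints at [1.296, 0.507, -0.238, 1.5, 0.126, 1.149, -0.155], TCP at [232.26, -580.23, 245.275] pointing down, gripper open.
Joint ranges: [-3.08, 3.08], [-0.24, 2.05], [-1.43, 1.35], [0, 2.5], [-1.52, 4.66], [0.17, 1.96], [-2.89, 2.89]. Speed limits (rad/s): [2.39, 2.39, 3.14, 3.14, 3.14, 3.14, 3.14].

### API

Orientations are given as a unit quaternion [x, y, z, w].
In Python, from bench import monitor, viewer, order gives the robot as it stands.
- The arm moves only by the tool jog_arm, never from a script. Its argument "targets" is a list of rows, each an object of numbers: "wx", "wy", "wz": the turn, a rotation vector about the tool's x, y, z in rad; "x", "y", "z": the shift along the tool's x, y, z in mm; "jaw": the closure, from 0 (fully open) to 1 (shut). In form: [{"wx": .., "wy": .., "wz": .., "x": .., "y": .., "z": .., "jaw": ..}, ...]. A call has 1 to 5 rows; each row shifts and turns the commanded pose from where the row before left it, along the tool's axes as they then stand; what a row does not reach is not made up. A row lasts 1/8 s, in which the tool goes at most 62.5 mm and 10.7 degrees, less where a joint would pass 70% of its speed; a pose out of reach is approached as far as the arm can. A call with a gripper value outside its range is refused whole. The fingers move at their own pace and stop on an object; the grip force is fixed at half the most. Time passes only in rows, so rows that do not move let the fingers close. It gives the time, the measured TCP pose, the force, the opening and the grip force at its end, in the units of the state.
- monitor.read_state(): the state, without advancing time (a new reading comes with each control period).
- viewer.grab_frame(name): name is "scene" or "top" or "wrist"; returns the picture (400x640x3 uint8, red, green, blue); there is no depth.
- viewer.camera_info(name): a dict with "fovy" (degrees; the focal length in pixels is half the picture's height over the tangent of half this angle, whatever the lens; pixels are square), "cx", "cy" (the principal point, pixels), "origin" and "attitude" of the camera in the world. Camera axes: x right, y down, z forward; pixel columns grow to the right and rows downward; lengths in mm; the calibration is good to about 2 mm. A picture is of the moment at which its call begins: read the wrist's pose just before it. camera_info takes no time and is no camera call; for the wrist camera it gives the pose at the moment of the call.
- order.sign_off(): hands the job in; it is judged then, once.
The state is a dict: "time": time; "joints": joint angles; "joint_vel": joint speeds; "tau": joint torques, N m; "tool_pos": TCP position; "ee_rot": TCP orientation; "contact_force": force on the tool from outside, world axes, zero at the start; "wrist_torque": the same for the moment, N m; "opening": finger opening in mm; "finger_force": force on a finger pad.
Only numpy, scipy, OpenCV 4.12 (cv2) and the standard library are available. Lean on these libraries where they do the work, as an engineer would, in place of code of your own. Each camera call takes 0.05 s, during which the arm holds its last target. There are 200 camera calls.

### The job

The small square cast housing has three piston pins left in it: carry it to the open parts tray, tip it so that all the pins drop out into the tray, then stand the empty housing upright, mouth up, in the middle of the dark disc on the drilling base and let go. After that, fit the ribbed stop block into the pocket of the base and press it down until its shoulders are flush with the base's top face. Leave the oil bottle, the spanner and the spare flange where they are.

Things in the scene. Friction and masses are not known exactly. Their poses are not given: they have to be found in the camera images.
- housing: Loose cast aluminium housing, a square upright pot closed below, open on top: body 60 x 60 mm outside, wall 4 mm, height 90 mm, on a square foot 76 x 76 x 10 mm; two low fins (70 x 70 mm, between 15 and 27 mm height), plain flat sides above. Inner floor at 10 mm. About 0.38 kg without pins. Origin: centre of the underside; x, y square to its sides, z out of the mouth. Starts upright, pins inside.
- pin0_center (a point): Centre of one of three alike loose, oiled steel piston pins (round bars 22 mm diameter, 60 mm long, about 0.08 kg), which start upright inside the housing; z is the pin's long axis.
- pin1_center (a point): Centre of one of three alike loose, oiled steel piston pins (round bars 22 mm diameter, 60 mm long, about 0.08 kg), which start upright inside the housing; z is the pin's long axis.
- pin2_center (a point): Centre of one of three alike loose, oiled steel piston pins (round bars 22 mm diameter, 60 mm long, about 0.08 kg), which start upright inside the housing; z is the pin's long axis.
- pin0: The same pin as pin0_center; origin at the centre of one end face, z along the pin.
- pin1: The same pin as pin1_center; origin at the centre of one end face, z along the pin.
- pin2: The same pin as pin2_center; origin at the centre of one end face, z along the pin.
- tray: Fixed open grey steel parts tray, outside 240 (x) x 180 (y) x 50 (z) mm, walls and floor 4 mm. Origin: centre of its underside.
- base: Fixed steel drilling base, a plate 250 (x) x 130 (y) x 30 (z) mm with a dark disc 110 mm across towards its +x end and a rectangular pocket towards its -x end. Origin: centre of its underside, on the table.
- seat (a point): Centre of the dark disc on the base's top face (30 mm above the table), 60 mm to +x of the base's centre; the housing belongs here. Axes as the base's.
- pocket (a point): Centre of the pocket's mouth, in the base's top face, 75 mm to -x of the base's centre. Pocket 46 (x) x 96 (y) mm, long side along the base's y. In it a dark ejector plate stands 12 mm below the mouth; pressed with 8 to 15 N it slides to 20 mm below the mouth and stays. Axes as the base's.
- ejector (a joint): Travel of the ejector plate in the pocket: 0 raised (12 mm below the mouth), 0.008 m fully pressed (20 mm below the mouth, stop block flush).
- stop: Loose aluminium stop block, 0.25 kg: a rectangular foot 90 (x) x 40 (y) x 20 (z) mm whose upper face is the shoulders, with a grip rib 60 (x) x 16 (y) mm on the middle of it from 20 to 55 mm height. Origin: centre of the underside; z up. It fits the pocket either way round, its x along the pocket's long side (the base's y).
- oil_bottle: Bystander: white oil bottle, 66 mm diameter, 160 mm tall, loose. Origin: centre of the underside.
- spanner: Bystander: steel spanner 180 mm long lying on the table, loose. Origin near its middle.
- flange: Bystander: dark steel flange, 90 x 90 x 12 mm with a ring 68 mm across up to 35 mm height, loose. Origin: centre of the underside.
There are look-alikes about, which are no part of the job. Leave any green look-alike of the stop alone. What is shaped like the housing but pink is not meant.

How it is judged:
By the outcome, as a careful person would: the job done as asked, in the order asked, and still so for the second after the job is handed in, with the robot touching nothing.
It also fails if it takes over 70 s, if anything falls off the work surface, if the arm or the gripper's body presses on something with over 40 N, if the wrist force passes 120 N, or if a joint passes its speed limit or range.

## Working session

There is one attempt and no reset: what is moved stays moved. The work goes in short steps, Python scripts to look and compute and a tool call to move; the robot and the scene stay as the last step left them, time stands still between calls to the robot, and variables do not carry over. Pictures are saved under pics/ and viewed, at most 10 in all, crops included, and the job is handed in when it is done.

Besides the shell and the picture viewer there is one more tool, called as a command line: name --argument value ..., lists and objects as JSON in quotes. jog_arm: Moves the arm, as the interface text tells. Its arguments: {"type":"object","properties":{"targets":{"type":"array","items":{"type":"object","properties":{"wx":{"type":"number"},"wy":{"type":"number"},"wz":{"type":"number"},"x":{"type":"number"},"y":{"type":"number"},"z":{"type":"number"},"jaw":{"type":"number"}}}}},"required":["targets"]}

```bash
ls; mkdir -p pics; python3 - <<'E'
from bench import monitor, viewer
import cv2
s=monitor.read_state(); print({k:(v if not hasattr(v,'__len__') else [round(float(x),3) for x in v]) for k,v in s.items()})
for n in("scene","top","wrist"):
    print(n,viewer.camera_info(n)); cv2.imwrite(f"pics/{n}0.png",viewer.grab_frame(n)[:,:,::-1])
E
```

```text
pics
{'time': 0.0, 'joints': [1.296, 0.508, -0.238, 1.501, 0.126, 1.149, -0.155], 'joint_vel': [-0.0, -0.0, 0.001, -0.002, 0.0, 0.001, -0.0], 'tau': [0.002, -62.059, -2.185, -24.966, 0.013, 0.012, -0.0], 'tool_pos': [232.021, -579.809, 244.414], 'ee_rot': [0.982, 0.189, -0.0, -0.001], 'contact_force': [0.549, -0.281, 0.068], 'wrist_torque': [-0.027, -0.017, 0.052], 'finger_force': 0.0, 'opening': 85.42382955699097}
scene {'fovy': 49.198238131021476, 'cx': 312.88788894874966, 'cy': 194.1821746118254, 'origin': array([1452.03982709, -238.91858218,  950.24891833]), 'attitude': array([ 0.73140689,  0.5613049 , -0.24005006, -0.30390251])}
top {'fovy': 51.81020891924119, 'cx': 319.4787482015463, 'cy': 195.33883086578498, 'origin': array([ 421.48125975,  -24.46728458, 1132.33050314]), 'attitude': array([ 0.70664364, -0.70329852,  0.04792376, -0.06106773])}
wrist {'fovy': 68.39434038805854, 'cx': 323.00096312581917, 'cy': 200.28840068173167, 'origin': array([ 303.70204452, -552.04650735,  373.16287263]), 'attitude': array([ 0.81891154, -0.55379539, -0.08444001,  0.12475754])}
```

View pics/top0.png

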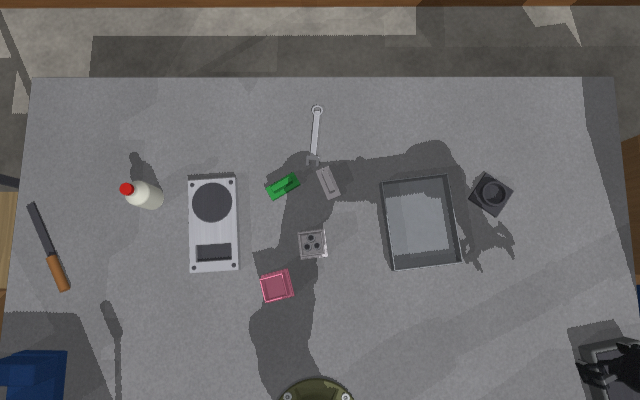

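View pics/scene0.png

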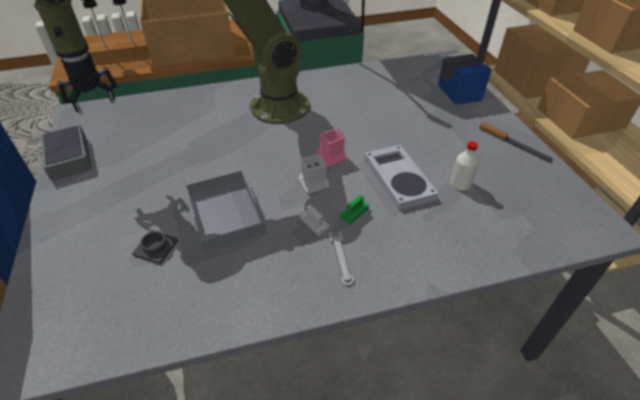

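The top view shows the base at (213,224) with its disc at (212,202) and pocket at (213,252). The housing is at (312,243), the grey stop at (328,183) and the tray at (421,222). The pink and green look-alikes are at (277,286) and (282,186).

```bash
cat > h.py <<'E'
import numpy as np, cv2
from scipy.spatial.transform import Rotation as R
from bench import monitor, viewer
def info(n):
    c=viewer.camera_info(n); return dict(f=200/np.tan(np.radians(c['fovy'])/2),c=np.array([c['cx'],c['cy']]),o=np.array(c['origin']),R=R.from_quat(c['attitude']).as_matrix())
def ray(c,uv):
    d=np.c_[(np.atleast_2d(uv)-c['c'])/c['f'],np.ones(len(np.atleast_2d(uv)))]@c['R'].T; return d/np.linalg.norm(d,axis=1)[:,None]
def plane(c,uv,z):
    d=ray(c,uv); return c['o']+d*((z-c['o'][2])/d[:,2])[:,None]
def proj(c,P):
    q=(np.atleast_2d(P)-c['o'])@c['R']; return q[:,:2]/q[:,2:]*c['f']+c['c']
E
python3 - <<'E'
from h import *
c=info('top'); im=cv2.imread('pics/top0.png')
print('disc',plane(c,(212,202),30),'pocket',plane(c,(213,252),30),'hous',plane(c,(312,243),90),'stop',plane(c,(328,182),40),'tray',plane(c,(421,222),30))
print('table corner check', plane(c,[(189,177),(236,174),(190,272),(239,270)],30))
print(plane(c,[(381,182),(447,174),(393,270),(462,263)],50))
a=cv2.resize(im[155:265,255:355],None,fx=6,fy=5.4,interpolation=cv2.INTER_CUBIC)
a=cv2.resize(im[160:260,260:360],None,fx=6,fy=6,interpolation=cv2.INTER_CUBIC)
cv2.imwrite('pics/crop.png',a)
E
```

```text
disc [[573.61790123 288.44079435  30.        ]] pocket [[439.12545499 279.51012216  30.        ]] hous [[462.06990458  13.55446025  90.        ]] stop [[627.83167828 -26.34034073  40.        ]] tray [[ 521.7410873  -274.98946141   30.        ]]
table corner check [[642.64249072 355.09946091  30.        ]
 [651.34677537 225.90982374  30.        ]
 [386.30442803 338.29329422  30.        ]
 [392.37646765 208.24778487  30.        ]]
[[ 626.32657543 -167.61885507   50.        ]
 [ 648.50448273 -343.53147564   50.        ]
 [ 395.5374101  -194.61993984   50.        ]
 [ 414.47433048 -372.34478096   50.        ]]
```

View pics/crop.png

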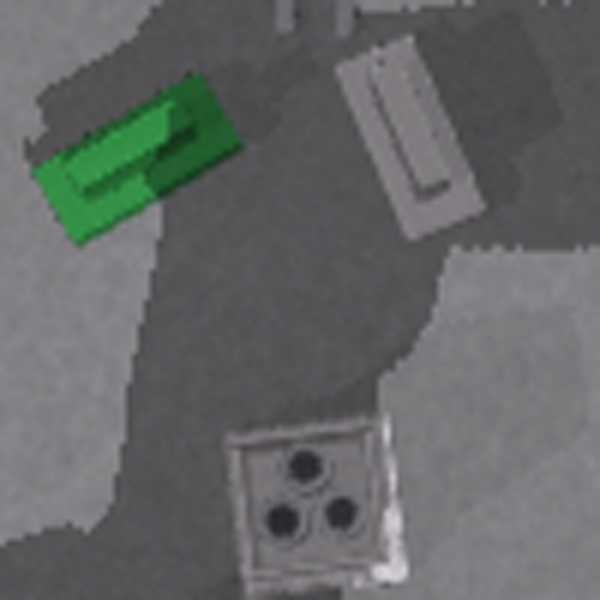

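The crop puts the housing rim corners at about crop (228,435) and (380,420), with three pins inside. The grey stop's foot corners are at (337,68), (410,38), (485,210) and (412,240). The pins would jam against the palm in a grip from above, so I will grip the housing from the -y side with a nearly horizontal tool, camera up.

```bash
cat >> h.py <<'E'
def pose():
    s=monitor.read_state(); return s,np.array(s['tool_pos']),R.from_quat(s['ee_rot'])
def frame(x,z):  # tool x and z directions (world), z kept exact
    z=np.array(z,float);z/=np.linalg.norm(z);x=np.array(x,float);x-=z*(x@z);x/=np.linalg.norm(x)
    return R.from_matrix(np.c_[x,np.cross(z,x),z])
def aim(yaw,down,roll=0): # tool heading yaw (deg from +x), down deg below horizontal, camera side up
    y,d=np.radians([yaw,down]); z=[np.cos(y)*np.cos(d),np.sin(y)*np.cos(d),-np.sin(d)]
    x=[np.cos(y)*np.sin(d),np.sin(y)*np.sin(d),np.cos(d)]
    return frame(x,z)*R.from_euler('z',roll,degrees=True)
def plan(p1,R1,jaw,n=None,start=None):
    s,p0,R0=pose()
    if start: p0,R0=start
    p1=np.array(p1,float); rv=(R0.inv()*R1).as_rotvec(); L=np.linalg.norm(p1-p0)
    n=n or int(max(np.ceil(L/60),np.ceil(np.linalg.norm(rv)/.18),1)); st=R.from_rotvec(rv/n); Rc=R0
    for i in range(n):
        d=Rc.inv().apply((p1-p0)/n); w=rv/n
        print('{"wx":%.3f,"wy":%.3f,"wz":%.3f,"x":%.1f,"y":%.1f,"z":%.1f,"jaw":%g}'%(*w,*d,jaw),end=', ' if (i+1)%5 else '\n'); Rc=Rc*st
    print(); return p1,R1
def show():
    s,p,r=pose(); print(s['time'],p.round(1),'z',r.as_matrix()[:,2].round(3),'x',r.as_matrix()[:,0].round(3),'q',np.round(s['joints'],2),'F',np.round(s['contact_force'],1),s['opening'],s['finger_force'])
E
python3 - <<'E'
from h import *
c=info('top')
r=plane(c,[(298,232.5),(323.3,230)],90); print(r, np.degrees(np.arctan2(*(r[0]-r[1])[[0,1]])))
s=plane(c,[(316.2,171.3),(328.3,166.3),(340.8,195),(328.7,200)],20); print('stop',s,s.mean(0), s[0]-s[3])
print('pink',plane(c,(277,286),90))
a=plan([455,-150,300],aim(90,89.9),0)
a=plan([455,-150,220],aim(95,25),0,start=a)
E
```

```text
[[488.275055    49.213655    90.        ]
 [494.90241869 -14.73955483  90.        ]] -5.916347460591996
stop [[661.5557201    6.27113865  20.        ]
 [675.74126791 -27.07243888  20.        ]
 [595.58107375 -61.44277578  20.        ]
 [581.66481167 -28.43230464  20.        ]] [628.63571836 -27.66909516  20.        ] [79.89090843 34.70344329  0.        ]
pink [[355.51048898  99.50979122  90.        ]]
{"wx":-0.000,"wy":0.000,"wz":-0.132,"x":40.7,"y":-35.2,"z":-6.1,"jaw":0}, {"wx":-0.000,"wy":0.000,"wz":-0.132,"x":45.0,"y":-29.5,"z":-6.1,"jaw":0}, {"wx":-0.000,"wy":0.000,"wz":-0.132,"x":48.5,"y":-23.3,"z":-6.1,"jaw":0}, {"wx":-0.000,"wy":0.000,"wz":-0.132,"x":51.2,"y":-16.7,"z":-6.1,"jaw":0}, {"wx":-0.000,"wy":0.000,"wz":-0.132,"x":52.9,"y":-9.8,"z":-6.1,"jaw":0}
{"wx":-0.000,"wy":0.000,"wz":-0.132,"x":53.7,"y":-2.7,"z":-6.1,"jaw":0}, {"wx":-0.000,"wy":0.000,"wz":-0.132,"x":53.6,"y":4.4,"z":-6.1,"jaw":0}, {"wx":-0.000,"wy":0.000,"wz":-0.132,"x":52.6,"y":11.4,"z":-6.1,"jaw":0}, {"wx":-0.000,"wy":0.000,"wz":-0.132,"x":50.6,"y":18.3,"z":-6.1,"jaw":0}, 
{"wx":0.007,"wy":0.162,"wz":-0.011,"x":-0.0,"y":0.0,"z":11.4,"jaw":0}, {"wx":0.007,"wy":0.162,"wz":-0.011,"x":-1.9,"y":0.1,"z":11.3,"jaw":0}, {"wx":0.007,"wy":0.162,"wz":-0.011,"x":-3.7,"y":0.1,"z":10.8,"jaw":0}, {"wx":0.007,"wy":0.162,"wz":-0.011,"x":-5.3,"y":0.1,"z":10.1,"jaw":0}, {"wx":0.007,"wy":0.162,"wz":-0.011,"x":-6.9,"y":0.1,"z":9.1,"jaw":0}
{"wx":0.007,"wy":0.162,"wz":-0.011,"x":-8.3,"y":0.1,"z":7.9,"jaw":0}, {"wx":0.007,"wy":0.162,"wz":-0.011,"x":-9.4,"y":0.1,"z":6.4,"jaw":0},
```

jog_arm --targets '[{"wz": -0.132,"x": 40.7,"y": -35.2,"z": -6,"jaw": 0},{"wz": -0.132,"x": 45,"y": -29.5,"z": -6,"jaw": 0},{"wz": -0.132,"x": 48.5,"y": -23.3,"z": -6,"jaw": 0},{"wz": -0.132,"x": 51.2,"y": -16.7,"z": -6,"jaw": 0},{"wz": -0.132,"x": 53,"y": -9.8,"z": -6,"jaw": 0}]'

```text
invalid input
```

jog_arm --targets '[{"wz": -0.132,"x": 53.7,"y": -2.7,"z": -6,"jaw": 0},{"wz": -0.132,"x": 53.6,"y": 4.4,"z": -6,"jaw": 0},{"wz": -0.132,"x": 52.6,"y": 11.4,"z": -6,"jaw": 0},{"wz": -0.132,"x": 50.6,"y": 18.3,"z": -6,"jaw": 0}]'

```text
invalid input
```

```bash
python3 - <<'E'
from h import *
show()
a=plan([455,-150,220],aim(95,25),0)
E
```

```text
0.15 [ 232.1 -579.9  244.6] z [-0.001  0.001 -1.   ] x [ 0.928  0.372 -0.   ] q [ 1.3   0.51 -0.24  1.5   0.13  1.15 -0.15] F [ 0.1 -0.7 -0.8] 85.71157957115655 0.0
{"wx":0.072,"wy":0.097,"wz":-0.113,"x":36.7,"y":-31.6,"z":2.5,"jaw":0}, {"wx":0.072,"wy":0.097,"wz":-0.113,"x":39.5,"y":-26.9,"z":8.3,"jaw":0}, {"wx":0.072,"wy":0.097,"wz":-0.113,"x":41.1,"y":-21.6,"z":14.0,"jaw":0}, {"wx":0.072,"wy":0.097,"wz":-0.113,"x":41.6,"y":-15.7,"z":19.3,"jaw":0}, {"wx":0.072,"wy":0.097,"wz":-0.113,"x":40.9,"y":-9.4,"z":24.2,"jaw":0}
{"wx":0.072,"wy":0.097,"wz":-0.113,"x":39.1,"y":-3.0,"z":28.6,"jaw":0}, {"wx":0.072,"wy":0.097,"wz":-0.113,"x":36.1,"y":3.5,"z":32.2,"jaw":0}, {"wx":0.072,"wy":0.097,"wz":-0.113,"x":32.1,"y":9.7,"z":35.0,"jaw":0}, {"wx":0.072,"wy":0.097,"wz":-0.113,"x":27.1,"y":15.7,"z":37.0,"jaw":0}, {"wx":0.072,"wy":0.097,"wz":-0.113,"x":21.4,"y":21.1,"z":38.0,"jaw":0}
```

jog_arm --targets '[{"wx": 0,"wy": 0,"wz": -0.132,"x": 40.7,"y": -35.2,"z": -6,"jaw": 0},{"wx": 0,"wy": 0,"wz": -0.132,"x": 45,"y": -29.5,"z": -6,"jaw": 0},{"wx": 0,"wy": 0,"wz": -0.132,"x": 48.5,"y": -23.3,"z": -6,"jaw": 0},{"wx": 0,"wy": 0,"wz": -0.132,"x": 51.2,"y": -16.7,"z": -6,"jaw": 0},{"wx": 0,"wy": 0,"wz": -0.132,"x": 53,"y": -9.8,"z": -6,"jaw": 0}]'

```text
time: 0.78
tool_pos: [356.6, -339.6, 275.4]
ee_rot: [0.867, 0.499, -0.0, 0.0]
contact_force: [-0.3, -0.5, -0.8]
opening: 85.3
finger_force: 0.0
```

jog_arm --targets '[{"wx": 0,"wy": 0,"wz": -0.132,"x": 53.7,"y": -2.7,"z": -6,"jaw": 0},{"wx": 0,"wy": 0,"wz": -0.132,"x": 53.6,"y": 4.4,"z": -6,"jaw": 0},{"wx": 0,"wy": 0,"wz": -0.132,"x": 52.6,"y": 11.4,"z": -6,"jaw": 0},{"wx": 0,"wy": 0,"wz": -0.132,"x": 50.6,"y": 18.3,"z": -6,"jaw": 0}]'

```text
time: 1.27
tool_pos: [455.9, -148.9, 299.5]
ee_rot: [0.706, 0.708, -0.0, 0.0]
contact_force: [1.0, -0.2, -0.9]
opening: 85.5
finger_force: 0.0
```

```bash
python3 - <<'E'
from h import *
show()
a=plan([455,-150,220],aim(95,25),0)
E
```

```text
1.275 [ 455.9 -148.9  299.5] z [ 0. -0. -1.] x [-0.002  1.    -0.   ] q [ 0.78  0.28 -0.68  1.77  0.19  1.16  0.05] F [ 1.  -0.2 -0.9] 85.53661250811723 0.0
{"wx":0.007,"wy":0.162,"wz":-0.011,"x":-0.2,"y":-0.1,"z":11.4,"jaw":0}, {"wx":0.007,"wy":0.162,"wz":-0.011,"x":-2.0,"y":-0.1,"z":11.2,"jaw":0}, {"wx":0.007,"wy":0.162,"wz":-0.011,"x":-3.8,"y":-0.0,"z":10.7,"jaw":0}, {"wx":0.007,"wy":0.162,"wz":-0.011,"x":-5.4,"y":0.0,"z":10.0,"jaw":0}, {"wx":0.007,"wy":0.162,"wz":-0.011,"x":-7.0,"y":0.0,"z":9.0,"jaw":0}
{"wx":0.007,"wy":0.162,"wz":-0.011,"x":-8.3,"y":-0.0,"z":7.7,"jaw":0}, {"wx":0.007,"wy":0.162,"wz":-0.011,"x":-9.5,"y":-0.1,"z":6.3,"jaw":0},
```

jog_arm --targets '[{"wx": 0.007,"wy": 0.162,"wz": -0.011,"x": 0,"y": 0,"z": 11.4,"jaw": 0},{"wx": 0.007,"wy": 0.162,"wz": -0.011,"x": -2,"y": 0,"z": 11.2,"jaw": 0},{"wx": 0.007,"wy": 0.162,"wz": -0.011,"x": -3.8,"y": 0,"z": 10.7,"jaw": 0},{"wx": 0.007,"wy": 0.162,"wz": -0.011,"x": -5.4,"y": 0,"z": 10,"jaw": 0},{"wx": 0.007,"wy": 0.162,"wz": -0.011,"x": -7,"y": 0,"z": 9,"jaw": 0}]'

```text
time: 1.9
tool_pos: [455.3, -151.8, 242.2]
ee_rot: [0.631, 0.667, 0.269, -0.291]
contact_force: [0.4, 0.1, -0.7]
opening: 85.5
finger_force: 0.0
```

jog_arm --targets '[{"wx": 0.007,"wy": 0.162,"wz": -0.011,"x": -8.3,"y": 0,"z": 7.7,"jaw": 0},{"wx": 0.007,"wy": 0.162,"wz": -0.011,"x": -9.5,"y": 0,"z": 6.3,"jaw": 0}]'

```text
time: 2.15
tool_pos: [455.1, -152.2, 219.1]
ee_rot: [0.57, 0.62, 0.365, -0.397]
contact_force: [-0.3, 0.8, -0.9]
opening: 85.4
finger_force: 0.0
```

```bash
python3 - <<'E'
from h import *
show(); c=info('wrist'); im=viewer.grab_frame('wrist')[:,:,::-1].copy(); cv2.imwrite('pics/w1.png',im)
y=np.radians(95.9); ax=np.array([[np.sin(y),-np.cos(y)],[np.cos(y),np.sin(y)]]) # rows: hx, hy
print([ (p,proj(c,p).round(0).tolist()) for p in ([462,13,90],[462,13,0])])
E
```

```text
2.15 [ 455.1 -152.2  219.1] z [-0.075  0.905 -0.418] x [-0.035  0.417  0.908] q [ 1.17  0.92 -0.81  1.61 -0.34  1.46  0.62] F [-0.3  0.8 -0.9] 85.35780047763716 0.0
[([462, 13, 90], [[339.0, 217.0]]), ([462, 13, 0], [[337.0, 261.0]])]
```

View pics/w1.png

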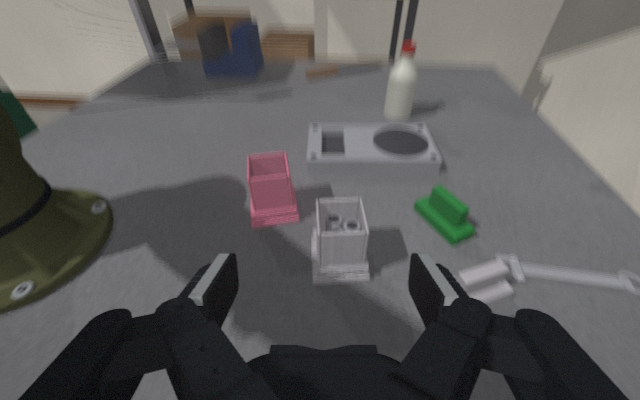

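The wrist view is nearly head-on to the housing: front rim corners at (319,234) and (367,234), foot front edge from (313,279) to (369,277). The spanner's jaw at (512,267) lies very close to the stop.

```bash
python3 - <<'E'
from h import *
c=info('wrist')
a=cv2.imread('pics/w1.png')[185:295,290:390]; cv2.imwrite('pics/w1c.png',cv2.resize(a,None,fx=5,fy=5,interpolation=cv2.INTER_CUBIC))
print(plane(c,[(313,279),(369,277)],0)); print(plane(c,[(316,202),(362,199),(319,236),(367,234)],90))
E
```

```text
[[428.81213756 -19.36333762   0.        ]
 [502.50880092 -10.66228446   0.        ]]
[[429.69402649  32.50604169  90.        ]
 [487.03830879  42.41033638  90.        ]
 [438.55212539 -23.52500809  90.        ]
 [491.45979687 -16.6096786   90.        ]]
```

View pics/w1c.png

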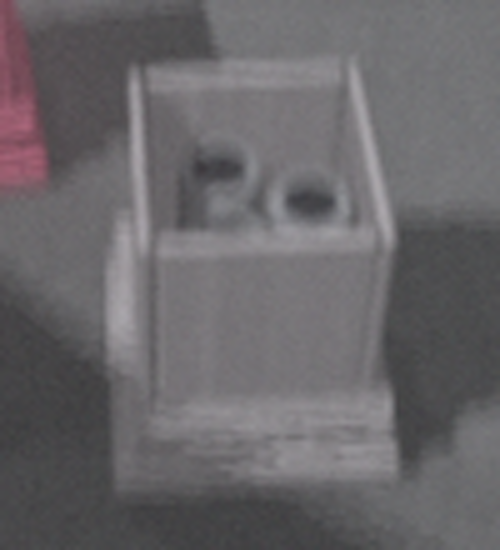

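The crop gives rim corners at (133,65), (352,62), (145,250) and (392,245), and the foot's front bottom edge from (118,490) to (398,478).

```bash
python3 - <<'E'
from h import *
c=info('wrist')
r=plane(c,[(316.6,198),(360.4,197.4),(319,235),(368.4,234)],90); print(r.round(1),r.mean(0))
f=plane(c,[(313.6,283),(369.6,280.6)],0); print(f.round(1)); 
for e in (r[1]-r[0],r[3]-r[2],f[1]-f[0]): print(np.linalg.norm(e),np.degrees(np.arctan2(e[1],e[0])))
a=np.radians(6.5); print('ctr from foot', f.mean(0)+38*np.array([-np.sin(a),np.cos(a),0]))
E
```

```text
[[429.7  40.2  90. ]
 [485.1  45.4  90. ]
 [438.4 -22.1  90. ]
 [493.  -16.5  90. ]] [461.55077436  11.74564558  90.        ]
[[430.2 -25.3   0. ]
 [503.1 -16.1   0. ]]
55.61338664768657 5.369365551985667
54.87248241642993 5.816704256216247
73.43344838823268 7.182297149029085
ctr from foot [462.36046     17.01625321   0.        ]
```

```bash
python3 - <<'E'
from h import *
Rt=aim(96,20); z=Rt.as_matrix()[:,2]; g=np.array([462,14,60])
a=plan(g+z*(5-110),Rt,0)
b=plan(g+z*5,Rt,0,start=a,n=4)
E
```

```text
{"wx":0.007,"wy":0.022,"wz":-0.006,"x":-26.3,"y":8.4,"z":36.4,"jaw":0}, {"wx":0.007,"wy":0.022,"wz":-0.006,"x":-27.1,"y":8.5,"z":35.7,"jaw":0}, {"wx":0.007,"wy":0.022,"wz":-0.006,"x":-28.0,"y":8.6,"z":35.1,"jaw":0}, 
{"wx":0.000,"wy":0.000,"wz":0.000,"x":-0.0,"y":0.0,"z":27.5,"jaw":0}, {"wx":0.000,"wy":0.000,"wz":0.000,"x":-0.0,"y":0.0,"z":27.5,"jaw":0}, {"wx":0.000,"wy":0.000,"wz":0.000,"x":-0.0,"y":0.0,"z":27.5,"jaw":0}, {"wx":0.000,"wy":0.000,"wz":0.000,"x":-0.0,"y":0.0,"z":27.5,"jaw":0},
```

jog_arm --targets '[{"wx": 0.007,"wy": 0.022,"wz": -0.006,"x": -26.3,"y": 8.4,"z": 36.4,"jaw": 0},{"wx": 0.007,"wy": 0.022,"wz": -0.006,"x": -27.1,"y": 8.5,"z": 35.7,"jaw": 0},{"wx": 0.007,"wy": 0.022,"wz": -0.006,"x": -28,"y": 8.6,"z": 35.1,"jaw": 0},{"wx": 0,"wy": 0,"wz": 0,"x": 0,"y": 0,"z": 0,"jaw": 0}]'

```text
time: 2.7
tool_pos: [473.5, -82.0, 100.4]
ee_rot: [0.548, 0.616, 0.378, -0.421]
contact_force: [-0.0, 0.5, 0.5]
opening: 85.2
finger_force: 0.0
```

```bash
python3 - <<'E'
from h import *
show()
Rt=aim(96,20); z=Rt.as_matrix()[:,2]; g=np.array([462,14,60])
im=viewer.grab_frame('wrist')[:,:,::-1].copy(); cv2.imwrite('pics/w2.png',im)
b=plan(g+z*5,Rt,0,n=4)
E
```

```text
2.7 [473.5 -82.  100.4] z [-0.104  0.927 -0.36 ] x [-0.046  0.357  0.933] q [ 1.06  1.12 -0.79  1.7  -0.31  1.23  0.7 ] F [-0.   0.5  0.5] 85.17573482904302 0.0
{"wx":-0.001,"wy":0.005,"wz":0.002,"x":-0.9,"y":-0.4,"z":27.9,"jaw":0}, {"wx":-0.001,"wy":0.005,"wz":0.002,"x":-1.1,"y":-0.4,"z":27.9,"jaw":0}, {"wx":-0.001,"wy":0.005,"wz":0.002,"x":-1.2,"y":-0.4,"z":27.9,"jaw":0}, {"wx":-0.001,"wy":0.005,"wz":0.002,"x":-1.4,"y":-0.5,"z":27.9,"jaw":0},
```

View pics/w2.png

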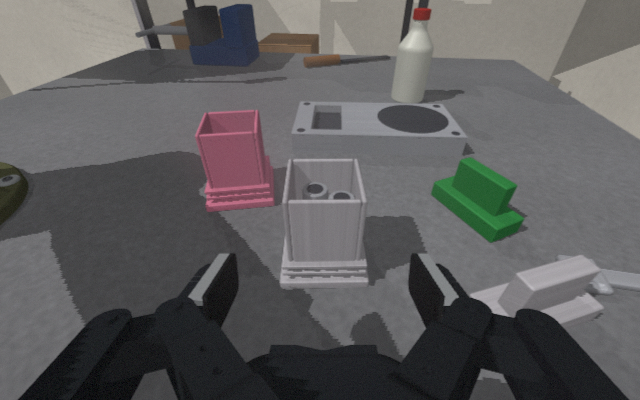

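The housing at (325,220) sits centred between the open jaws at (215..435), so I go straight in.

jog_arm --targets '[{"wx": 0,"wy": 0.005,"wz": 0.002,"x": -0.9,"y": -0.4,"z": 27.9,"jaw": 0},{"wx": 0,"wy": 0.005,"wz": 0.002,"x": -1.1,"y": -0.4,"z": 27.9,"jaw": 0},{"wx": 0,"wy": 0.005,"wz": 0.002,"x": -1.2,"y": -0.4,"z": 27.9,"jaw": 0},{"wx": 0,"wy": 0.005,"wz": 0.002,"x": -1.4,"y": -0.5,"z": 27.9,"jaw": 0},{"wx": 0,"wy": 0,"wz": 0,"x": 0,"y": 0,"z": 0,"jaw": 0}]'

```text
time: 3.38
tool_pos: [461.7, 18.5, 59.6]
ee_rot: [0.547, 0.611, 0.383, -0.426]
contact_force: [0.5, -0.7, 0.3]
opening: 85.3
finger_force: 0.0
```

jog_arm --targets '[{"wx": 0,"wy": 0,"wz": 0,"x": 0,"y": 0,"z": 0,"jaw": 0.5},{"wx": 0,"wy": 0,"wz": 0,"x": 0,"y": 0,"z": 0,"jaw": 1},{"wx": 0,"wy": 0,"wz": 0,"x": 0,"y": 0,"z": 0,"jaw": 1},{"wx": 0,"wy": 0,"wz": 0,"x": 0,"y": 0,"z": 0,"jaw": 1},{"wx": 0,"wy": 0,"wz": 0,"x": 0,"y": 0,"z": 0,"jaw": 1}]'

```text
time: 4.0
tool_pos: [462.9, 16.8, 59.0]
ee_rot: [0.548, 0.61, 0.384, -0.425]
contact_force: [0.9, -5.8, 6.7]
opening: 59.5
finger_force: 64.5
```

```bash
python3 - <<'E'
from h import *
show()
s,p,r=pose()
a=plan(p+[0,0,40],r,1,n=2)
a=plan([480,-130,180],aim(96,12),1,start=a)
E
```

```text
4.0 [462.9  16.8  59. ] z [-0.098  0.934 -0.344] x [-0.038  0.342  0.939] q [ 0.99  1.18 -0.82  1.88 -0.37  0.96  0.75] F [ 0.9 -5.8  6.7] 59.46040327579489 64.54545378684998
{"wx":0.000,"wy":0.000,"wz":0.000,"x":18.8,"y":0.0,"z":-6.9,"jaw":1}, {"wx":0.000,"wy":0.000,"wz":0.000,"x":18.8,"y":0.0,"z":-6.9,"jaw":1}, 
{"wx":-0.000,"wy":0.047,"wz":0.001,"x":8.4,"y":0.6,"z":-55.5,"jaw":1}, {"wx":-0.000,"wy":0.047,"wz":0.001,"x":11.0,"y":0.6,"z":-55.1,"jaw":1}, {"wx":-0.000,"wy":0.047,"wz":0.001,"x":13.6,"y":0.6,"z":-54.5,"jaw":1},
```

Gripped, with the opening at 59.5 mm. Next I lift and carry it upright to the tray.

jog_arm --targets '[{"wx": 0,"wy": 0,"wz": 0,"x": 9.4,"y": 0,"z": -3.5,"jaw": 1},{"wx": 0,"wy": 0,"wz": 0,"x": 18.8,"y": 0,"z": -6.9,"jaw": 1},{"wx": 0,"wy": 0,"wz": 0,"x": 18.8,"y": 0,"z": -6.9,"jaw": 1},{"wx": 0,"wy": 0,"wz": 0,"x": 0,"y": 0,"z": 0,"jaw": 1}]'

```text
time: 4.5
tool_pos: [462.1, 18.1, 110.0]
ee_rot: [0.547, 0.611, 0.383, -0.425]
contact_force: [0.4, -0.3, -6.8]
opening: 59.5
finger_force: 64.5
```

```bash
python3 - <<'E'
from h import *
show()
a=plan([505,-266,180],aim(75,20),1,n=8)
E
```

```text
4.5 [462.1  18.1 110. ] z [-0.101  0.933 -0.345] x [-0.041  0.342  0.939] q [ 1.    1.1  -0.85  1.89 -0.4   1.01  0.71] F [ 0.4 -0.3 -6.8] 59.52811682342804 64.45551037788391
{"wx":-0.043,"wy":0.000,"wz":0.016,"x":-4.2,"y":1.5,"z":-36.7,"jaw":1}, {"wx":-0.043,"wy":0.000,"wz":0.016,"x":-4.1,"y":3.2,"z":-36.6,"jaw":1}, {"wx":-0.043,"wy":0.000,"wz":0.016,"x":-4.0,"y":4.8,"z":-36.4,"jaw":1}, {"wx":-0.043,"wy":0.000,"wz":0.016,"x":-3.9,"y":6.5,"z":-36.2,"jaw":1}, {"wx":-0.043,"wy":0.000,"wz":0.016,"x":-3.8,"y":8.1,"z":-35.9,"jaw":1}
{"wx":-0.043,"wy":0.000,"wz":0.016,"x":-3.7,"y":9.7,"z":-35.5,"jaw":1}, {"wx":-0.043,"wy":0.000,"wz":0.016,"x":-3.5,"y":11.3,"z":-35.0,"jaw":1}, {"wx":-0.043,"wy":0.000,"wz":0.016,"x":-3.3,"y":12.8,"z":-34.5,"jaw":1},
```

Weight on the wrist is 6.8 N, so it is held with the pins inside.

jog_arm --targets '[{"wx": -0.043,"wy": 0,"wz": 0.016,"x": -4.2,"y": 1.5,"z": -36.7,"jaw": 1},{"wx": -0.043,"wy": 0,"wz": 0.016,"x": -4.1,"y": 3.2,"z": -36.6,"jaw": 1},{"wx": -0.043,"wy": 0,"wz": 0.016,"x": -4,"y": 4.8,"z": -36.4,"jaw": 1},{"wx": -0.043,"wy": 0,"wz": 0.016,"x": -3.9,"y": 6.5,"z": -36.2,"jaw": 1},{"wx": -0.043,"wy": 0,"wz": 0.016,"x": -3.8,"y": 8.1,"z": -35.9,"jaw": 1}]'

```text
time: 5.12
tool_pos: [488.5, -160.8, 151.5]
ee_rot: [0.614, 0.543, 0.429, -0.38]
contact_force: [1.6, 0.2, -6.1]
opening: 59.7
finger_force: 66.2
```

jog_arm --targets '[{"wx": -0.043,"wy": 0,"wz": 0.016,"x": -3.7,"y": 9.7,"z": -35.5,"jaw": 1},{"wx": -0.043,"wy": 0,"wz": 0.016,"x": -3.5,"y": 11.3,"z": -35,"jaw": 1},{"wx": -0.043,"wy": 0,"wz": 0.016,"x": -3.3,"y": 12.8,"z": -34.5,"jaw": 1},{"wx": 0,"wy": 0,"wz": 0,"x": 0,"y": 0,"z": 0,"jaw": 1}]'

```text
time: 5.62
tool_pos: [504.9, -269.6, 176.8]
ee_rot: [0.652, 0.498, 0.454, -0.348]
contact_force: [-0.6, -0.1, -5.8]
opening: 59.5
finger_force: 66.4
```

```bash
python3 - <<'E'
from h import *
show()
s,p,r=pose()
a=plan([500,-262,165],aim(75,4),1,n=4)
a=plan([500,-262,165],aim(75,4,roll=80),1,start=a,n=10)
E
```

```text
5.625 [ 504.9 -269.6  176.8] z [ 0.245  0.906 -0.346] x [0.092 0.334 0.938] q [ 1.29  1.06 -0.77  1.48 -0.43  1.38  0.59] F [-0.6 -0.1 -5.8] 59.54221405688272 66.37336850166321
{"wx":0.001,"wy":0.071,"wz":-0.000,"x":-2.2,"y":-1.7,"z":2.4,"jaw":1}, {"wx":0.001,"wy":0.071,"wz":-0.000,"x":-2.4,"y":-1.7,"z":2.3,"jaw":1}, {"wx":0.001,"wy":0.071,"wz":-0.000,"x":-2.6,"y":-1.7,"z":2.1,"jaw":1}, {"wx":0.001,"wy":0.071,"wz":-0.000,"x":-2.7,"y":-1.7,"z":1.9,"jaw":1}, 
{"wx":0.000,"wy":-0.000,"wz":0.140,"x":0.0,"y":0.0,"z":0.0,"jaw":1}, {"wx":0.000,"wy":-0.000,"wz":0.140,"x":0.0,"y":0.0,"z":0.0,"jaw":1}, {"wx":0.000,"wy":-0.000,"wz":0.140,"x":0.0,"y":0.0,"z":0.0,"jaw":1}, {"wx":0.000,"wy":-0.000,"wz":0.140,"x":0.0,"y":0.0,"z":0.0,"jaw":1}, {"wx":0.000,"wy":-0.000,"wz":0.140,"x":0.0,"y":0.0,"z":0.0,"jaw":1}
{"wx":0.000,"wy":-0.000,"wz":0.140,"x":0.0,"y":0.0,"z":0.0,"jaw":1}, {"wx":0.000,"wy":-0.000,"wz":0.140,"x":0.0,"y":0.0,"z":0.0,"jaw":1}, {"wx":0.000,"wy":-0.000,"wz":0.140,"x":0.0,"y":0.0,"z":0.0,"jaw":1}, {"wx":0.000,"wy":-0.000,"wz":0.140,"x":0.0,"y":0.0,"z":0.0,"jaw":1}, {"wx":0.000,"wy":-0.000,"wz":0.140,"x":0.0,"y":0.0,"z":0.0,"jaw":1}
```

jog_arm --targets '[{"wx": 0,"wy": 0.071,"wz": 0,"x": -2.2,"y": -1.7,"z": 2.4,"jaw": 1},{"wx": 0,"wy": 0.071,"wz": 0,"x": -2.4,"y": -1.7,"z": 2.3,"jaw": 1},{"wx": 0,"wy": 0.071,"wz": 0,"x": -2.6,"y": -1.7,"z": 2.1,"jaw": 1},{"wx": 0,"wy": 0.071,"wz": 0,"x": -2.7,"y": -1.7,"z": 1.9,"jaw": 1}]'

```text
time: 6.12
tool_pos: [499.7, -257.8, 165.3]
ee_rot: [0.578, 0.445, 0.541, -0.418]
contact_force: [-0.3, 1.0, -6.1]
opening: 59.2
finger_force: 66.2
```

jog_arm --targets '[{"wx": 0,"wy": 0,"wz": 0.14,"x": 0,"y": 0,"z": 0,"jaw": 1},{"wx": 0,"wy": 0,"wz": 0.14,"x": 0,"y": 0,"z": 0,"jaw": 1},{"wx": 0,"wy": 0,"wz": 0.14,"x": 0,"y": 0,"z": 0,"jaw": 1},{"wx": 0,"wy": 0,"wz": 0.14,"x": 0,"y": 0,"z": 0,"jaw": 1},{"wx": 0,"wy": 0,"wz": 0.14,"x": 0,"y": 0,"z": 0,"jaw": 1}]'

```text
time: 6.75
tool_pos: [499.9, -257.6, 165.5]
ee_rot: [0.697, 0.218, 0.363, -0.579]
contact_force: [-0.5, 0.3, -6.1]
opening: 59.6
finger_force: 66.4
```

```bash
python3 - <<'E'
from h import *
show()
E
```

```text
6.75 [ 499.9 -257.6  165.5] z [ 0.254  0.965 -0.066] x [ 0.641 -0.117  0.759] q [ 1.24  1.17 -0.61  1.47 -0.65  1.55  0.08] F [-0.5  0.3 -6.1] 59.63332836785579 66.39845609664917
```

jog_arm --targets '[{"wx": 0,"wy": 0,"wz": 0.14,"x": 0,"y": 0,"z": 0,"jaw": 1},{"wx": 0,"wy": 0,"wz": 0.14,"x": 0,"y": 0,"z": 0,"jaw": 1},{"wx": 0,"wy": 0,"wz": 0.14,"x": 0,"y": 0,"z": 0,"jaw": 1},{"wx": 0,"wy": 0,"wz": 0.14,"x": 0,"y": 0,"z": 0,"jaw": 1},{"wx": 0,"wy": 0,"wz": 0.1,"x": 0,"y": 0,"z": 0,"jaw": 1}]'

```text
time: 7.38
tool_pos: [500.1, -257.6, 165.6]
ee_rot: [0.73, -0.019, 0.157, -0.665]
contact_force: [0.2, -0.2, -6.3]
opening: 59.4
finger_force: 66.6
```

jog_arm --targets '[{"wx": 0,"wy": 0,"wz": 0.1,"x": 0,"y": 0,"z": 0,"jaw": 1},{"wx": 0,"wy": 0,"wz": 0.1,"x": 0,"y": 0,"z": 0,"jaw": 1},{"wx": 0,"wy": 0,"wz": 0.1,"x": 0,"y": 0,"z": 0,"jaw": 1},{"wx": 0,"wy": 0,"wz": 0.1,"x": 0,"y": 0,"z": 0,"jaw": 1},{"wx": 0,"wy": 0,"wz": 0.1,"x": 0,"y": 0,"z": 0,"jaw": 1}]'

```text
time: 8.0
tool_pos: [500.2, -257.6, 165.6]
ee_rot: [0.702, -0.199, -0.012, -0.683]
contact_force: [-0.7, -0.2, -6.0]
opening: 59.3
finger_force: 66.7
```

```bash
python3 - <<'E'
from h import *
show()
E
```

```text
8.0 [ 500.2 -257.6  165.6] z [ 0.255  0.965 -0.066] x [ 0.92  -0.263 -0.29 ] q [ 1.09  1.11 -0.3   1.47 -0.82  1.69 -0.9 ] F [-0.7 -0.2 -6. ] 59.3279236330196 66.7253065109253
```

jog_arm --targets '[{"wx": 0,"wy": 0,"wz": 0.1,"x": 0,"y": 0,"z": 0,"jaw": 1},{"wx": 0,"wy": 0,"wz": 0.1,"x": 0,"y": 0,"z": 0,"jaw": 1},{"wx": 0,"wy": 0,"wz": 0.1,"x": 0,"y": 0,"z": 0,"jaw": 1},{"wx": 0,"wy": 0,"wz": 0.1,"x": 0,"y": 0,"z": 0,"jaw": 1},{"wx": 0,"wy": 0,"wz": 0.1,"x": 0,"y": 0,"z": 0,"jaw": 1}]'

```text
time: 8.62
tool_pos: [500.2, -257.4, 165.9]
ee_rot: [-0.631, 0.367, 0.181, 0.659]
contact_force: [-0.8, 0.2, -5.3]
opening: 59.4
finger_force: 66.7
```

```bash
python3 - <<'E'
from h import *
show()
E
```

```text
8.625 [ 500.2 -257.4  165.9] z [ 0.255  0.965 -0.065] x [ 0.666 -0.224 -0.712] q [ 1.02  1.1  -0.18  1.47 -0.88  1.76 -1.34] F [-0.8  0.2 -5.3] 59.43066925444566 66.68154001235962
```

Pins are starting to leave (5.3 N). I roll further and wait.

jog_arm --targets '[{"wx": 0,"wy": 0,"wz": 0.1,"x": 0,"y": 0,"z": 0,"jaw": 1},{"wx": 0,"wy": 0,"wz": 0.1,"x": 0,"y": 0,"z": 0,"jaw": 1},{"wx": 0,"wy": 0,"wz": 0.1,"x": 0,"y": 0,"z": 0,"jaw": 1},{"wx": 0,"wy": 0,"wz": 0.1,"x": 0,"y": 0,"z": 0,"jaw": 1},{"wx": 0,"wy": 0,"wz": 0,"x": 0,"y": 0,"z": 0,"jaw": 1}]'

```text
time: 9.25
tool_pos: [500.4, -257.4, 166.1]
ee_rot: [-0.547, 0.483, 0.307, 0.611]
contact_force: [0.2, -0.4, -3.1]
opening: 59.5
finger_force: 66.6
```

jog_arm --targets '[{"wx": 0,"wy": 0,"wz": 0,"x": 0,"y": 0,"z": 0,"jaw": 1},{"wx": 0,"wy": 0,"wz": 0,"x": 0,"y": 0,"z": 0,"jaw": 1},{"wx": 0,"wy": 0,"wz": 0,"x": 0,"y": 0,"z": 0,"jaw": 1},{"wx": 0,"wy": 0,"wz": 0,"x": 0,"y": 0,"z": 0,"jaw": 1}]'

```text
time: 9.75
tool_pos: [500.1, -258.5, 166.2]
ee_rot: [-0.547, 0.484, 0.307, 0.611]
contact_force: [0.1, -0.2, -3.4]
opening: 59.0
finger_force: 66.6
```

```bash
python3 - <<'E'
from h import *
show()
a=viewer.grab_frame('top')[140:300,350:530,::-1]; b=viewer.grab_frame('scene')[130:290,100:300,::-1]
cv2.imwrite('pics/pour.png',np.vstack([np.hstack([cv2.resize(a,None,fx=2.2,fy=2.2),cv2.resize(b,(396,352))])]))
E
```

```text
9.75 [ 500.1 -258.5  166.2] z [ 0.256  0.964 -0.066] x [ 0.343 -0.155 -0.926] q [ 0.97  1.09 -0.08  1.47 -0.92  1.81 -1.69] F [ 0.1 -0.2 -3.4] 59.0197889874014 66.63357138633728
```

View pics/pour.png

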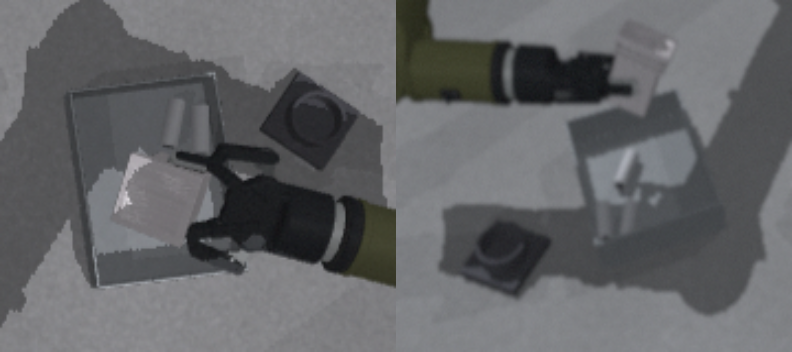

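All three pins are in the tray: scene half (628,170), (605,220) and (628,215). The load fell by 3 N, so the housing is empty. I roll it back on the way out.

```bash
python3 - <<'E'
from h import *
a=plan([490,-60,240],aim(80,12),1,n=16)
a=plan([560,200,200],aim(100,20),1,n=6,start=a)
c=info('top'); print('bottle',plane(c,(155,200),0), plane(c,(126,188),160))
E
```

```text
{"wx":-0.011,"wy":-0.010,"wz":-0.173,"x":-6.4,"y":1.5,"z":11.5,"jaw":1}, {"wx":-0.011,"wy":-0.010,"wz":-0.173,"x":-6.4,"y":0.3,"z":11.6,"jaw":1}, {"wx":-0.011,"wy":-0.010,"wz":-0.173,"x":-6.3,"y":-1.0,"z":11.6,"jaw":1}, {"wx":-0.011,"wy":-0.010,"wz":-0.173,"x":-5.9,"y":-2.1,"z":11.7,"jaw":1}, {"wx":-0.011,"wy":-0.010,"wz":-0.173,"x":-5.3,"y":-3.2,"z":11.7,"jaw":1}
{"wx":-0.011,"wy":-0.010,"wz":-0.173,"x":-4.6,"y":-4.2,"z":11.7,"jaw":1}, {"wx":-0.011,"wy":-0.010,"wz":-0.173,"x":-3.6,"y":-5.1,"z":11.7,"jaw":1}, {"wx":-0.011,"wy":-0.010,"wz":-0.173,"x":-2.6,"y":-5.7,"z":11.7,"jaw":1}, {"wx":-0.011,"wy":-0.010,"wz":-0.173,"x":-1.5,"y":-6.2,"z":11.6,"jaw":1}, {"wx":-0.011,"wy":-0.010,"wz":-0.173,"x":-0.2,"y":-6.5,"z":11.6,"jaw":1}
{"wx":-0.011,"wy":-0.010,"wz":-0.173,"x":1.0,"y":-6.5,"z":11.5,"jaw":1}, {"wx":-0.011,"wy":-0.010,"wz":-0.173,"x":2.2,"y":-6.4,"z":11.4,"jaw":1}, {"wx":-0.011,"wy":-0.010,"wz":-0.173,"x":3.4,"y":-6.0,"z":11.3,"jaw":1}, {"wx":-0.011,"wy":-0.010,"wz":-0.173,"x":4.5,"y":-5.5,"z":11.2,"jaw":1}, {"wx":-0.011,"wy":-0.010,"wz":-0.173,"x":5.5,"y":-4.7,"z":11.1,"jaw":1}
{"wx":-0.011,"wy":-0.010,"wz":-0.173,"x":6.4,"y":-3.8,"z":11.0,"jaw":1}, 
{"wx":0.056,"wy":-0.023,"wz":-0.016,"x":2.8,"y":4.0,"z":45.1,"jaw":1}, {"wx":0.056,"wy":-0.023,"wz":-0.016,"x":3.7,"y":6.5,"z":44.7,"jaw":1}, {"wx":0.056,"wy":-0.023,"wz":-0.016,"x":4.6,"y":9.1,"z":44.2,"jaw":1}, {"wx":0.056,"wy":-0.023,"wz":-0.016,"x":5.5,"y":11.6,"z":43.5,"jaw":1}, {"wx":0.056,"wy":-0.023,"wz":-0.016,"x":6.3,"y":14.1,"z":42.7,"jaw":1}
{"wx":0.056,"wy":-0.023,"wz":-0.016,"x":7.0,"y":16.6,"z":41.6,"jaw":1}, 
bottle [[582.82741797 457.55267083   0.        ]] [[589.08131546 462.07657843 160.        ]]
```

jog_arm --targets '[{"wx": -0.011,"wy": -0.01,"wz": -0.173,"x": -6.4,"y": 1.5,"z": 11.5,"jaw": 1},{"wx": -0.011,"wy": -0.01,"wz": -0.173,"x": -6.4,"y": 0.3,"z": 11.6,"jaw": 1},{"wx": -0.011,"wy": -0.01,"wz": -0.173,"x": -6.3,"y": -1,"z": 11.6,"jaw": 1},{"wx": -0.011,"wy": -0.01,"wz": -0.173,"x": -5.9,"y": -2.1,"z": 11.7,"jaw": 1},{"wx": -0.011,"wy": -0.01,"wz": -0.173,"x": -5.3,"y": -3.2,"z": 11.7,"jaw": 1}]'

```text
time: 10.48
tool_pos: [496.8, -196.1, 189.3]
ee_rot: [0.708, -0.185, -0.047, -0.68]
contact_force: [0.8, -0.0, -3.7]
opening: 59.8
finger_force: 66.7
```

jog_arm --targets '[{"wx": -0.011,"wy": -0.01,"wz": -0.173,"x": -4.6,"y": -4.2,"z": 11.7,"jaw": 1},{"wx": -0.011,"wy": -0.01,"wz": -0.173,"x": -3.6,"y": -5.1,"z": 11.7,"jaw": 1},{"wx": -0.011,"wy": -0.01,"wz": -0.173,"x": -2.6,"y": -5.7,"z": 11.7,"jaw": 1},{"wx": -0.011,"wy": -0.01,"wz": -0.173,"x": -1.5,"y": -6.2,"z": 11.6,"jaw": 1},{"wx": -0.011,"wy": -0.01,"wz": -0.173,"x": -0.2,"y": -6.5,"z": 11.6,"jaw": 1}]'

```text
time: 11.1
tool_pos: [493.5, -134.1, 212.4]
ee_rot: [0.737, 0.147, 0.22, -0.622]
contact_force: [-0.6, 0.0, -3.4]
opening: 59.5
finger_force: 66.6
```

jog_arm --targets '[{"wx": -0.011,"wy": -0.01,"wz": -0.173,"x": 1,"y": -6.5,"z": 11.5,"jaw": 1},{"wx": -0.011,"wy": -0.01,"wz": -0.173,"x": 2.2,"y": -6.4,"z": 11.4,"jaw": 1},{"wx": -0.011,"wy": -0.01,"wz": -0.173,"x": 3.4,"y": -6,"z": 11.3,"jaw": 1},{"wx": -0.011,"wy": -0.01,"wz": -0.173,"x": 4.5,"y": -5.5,"z": 11.2,"jaw": 1},{"wx": -0.011,"wy": -0.01,"wz": -0.173,"x": 5.5,"y": -4.7,"z": 11.1,"jaw": 1}]'

```text
time: 11.72
tool_pos: [489.9, -72.1, 235.3]
ee_rot: [0.629, 0.451, 0.446, -0.449]
contact_force: [0.1, 0.2, -3.3]
opening: 59.3
finger_force: 66.5
```

```bash
python3 - <<'E'
from h import *
show()
a=plan([560,180,200],aim(100,20),1,n=7)
im=viewer.grab_frame('top'); cv2.imwrite('pics/top2.png',im[:,:,::-1])
E
```

```text
11.725 [489.9 -72.1 235.3] z [ 0.156  0.967 -0.199] x [0.195 0.168 0.966] q [ 1.19  0.96 -0.83  1.84 -0.67  1.2   0.57] F [ 0.1  0.2 -3.3] 59.28140570556481 66.47556066513062
{"wx":0.044,"wy":-0.025,"wz":-0.036,"x":3.1,"y":3.7,"z":37.4,"jaw":1}, {"wx":0.044,"wy":-0.025,"wz":-0.036,"x":3.9,"y":5.4,"z":37.1,"jaw":1}, {"wx":0.044,"wy":-0.025,"wz":-0.036,"x":4.6,"y":7.2,"z":36.7,"jaw":1}, {"wx":0.044,"wy":-0.025,"wz":-0.036,"x":5.2,"y":9.0,"z":36.3,"jaw":1}, {"wx":0.044,"wy":-0.025,"wz":-0.036,"x":5.7,"y":10.8,"z":35.7,"jaw":1}
{"wx":0.044,"wy":-0.025,"wz":-0.036,"x":6.1,"y":12.6,"z":35.0,"jaw":1}, {"wx":0.044,"wy":-0.025,"wz":-0.036,"x":6.5,"y":14.4,"z":34.3,"jaw":1},
```

jog_arm --targets '[{"wx": 0.044,"wy": -0.025,"wz": -0.036,"x": 3.1,"y": 3.7,"z": 37.4,"jaw": 1},{"wx": 0.044,"wy": -0.025,"wz": -0.036,"x": 3.9,"y": 5.4,"z": 37.1,"jaw": 1},{"wx": 0.044,"wy": -0.025,"wz": -0.036,"x": 4.6,"y": 7.2,"z": 36.7,"jaw": 1},{"wx": 0.044,"wy": -0.025,"wz": -0.036,"x": 5.2,"y": 9,"z": 36.3,"jaw": 1},{"wx": 0.044,"wy": -0.025,"wz": -0.036,"x": 5.7,"y": 10.8,"z": 35.7,"jaw": 1}]'

```text
time: 12.4
tool_pos: [540.5, 108.3, 209.6]
ee_rot: [0.561, 0.577, 0.39, -0.447]
contact_force: [0.5, 0.5, -3.5]
opening: 59.2
finger_force: 66.4
```

jog_arm --targets '[{"wx": 0.044,"wy": -0.025,"wz": -0.036,"x": 6.1,"y": 12.6,"z": 35,"jaw": 1},{"wx": 0.044,"wy": -0.025,"wz": -0.036,"x": 6.5,"y": 14.4,"z": 34.3,"jaw": 1},{"wx": 0,"wy": 0,"wz": 0,"x": 0,"y": 0,"z": 0,"jaw": 1}]'

```text
time: 12.78
tool_pos: [559.6, 183.4, 200.9]
ee_rot: [0.527, 0.626, 0.366, -0.443]
contact_force: [-0.2, 0.7, -3.4]
opening: 59.7
finger_force: 66.4
```

```bash
python3 - <<'E'
from h import *
show()
im=cv2.imread('pics/top0.png'); c=info('top')
x0,y0=180,165; g=cv2.cvtColor(im,cv2.COLOR_BGR2GRAY)[y0:285,x0:250]
n,l,st,ce=cv2.connectedComponentsWithStats((g<95).astype('uint8'),connectivity=4)
for i in range(1,n):
    if st[i,4]>100: 
        k=cv2.findContours((l==i).astype('uint8'),0,1)[0][0]; print(st[i],plane(c,ce[i]+[x0,y0],30).round(1),cv2.fitEllipse(k) , cv2.minAreaRect(k))
T=(g>125).astype('uint8'); k=max(cv2.findContours(T,0,1)[0],key=cv2.contourArea); r=cv2.minAreaRect(k); print('plate',r); P=plane(c,cv2.boxPoints(r)+[x0,y0],30); print(P.round(1),P.mean(0))
E
```

```text
12.775 [559.6 183.4 200.9] z [-0.168  0.926 -0.339] x [-0.051  0.335  0.941] q [ 0.67  0.99 -0.89  1.73 -0.59  1.    0.55] F [-0.2  0.7 -3.4] 59.669769320250836 66.37072563171387
[  7   7  49   8 243] [[647.2 295.   30. ]] ((31.137531280517578, 10.420066833496094), (4.889135360717773, 66.02557373046875), 86.1778564453125) ((31.01795768737793, 10.34115982055664), (5.834030628204346, 47.93365478515625), 86.98721313476562)
[  12   18   40   39 1227] [[573.6 289.8  30. ]] ((31.517858505249023, 37.01395034790039), (37.69266128540039, 39.610286712646484), 54.32889938354492) ((31.5, 37.0), (38.0, 39.0), 90.0)
[ 16  78  36  19 564] [[439.1 277.9  30. ]] ((33.48601150512695, 87.03250122070312), (17.68825912475586, 42.64006423950195), 85.32079315185547) ((33.03807067871094, 87.03299713134766), (16.315574645996094, 35.26728820800781), 85.91438293457031)
plate ((34.5, 65.5), (107.0, 69.0), 90.0)
[[642.6 380.   30. ]
 [643.1 189.9  30. ]
 [356.3 180.5  30. ]
 [355.  363.1  30. ]] [499.24062725 278.37243466  30.        ]
```

```bash
cat >> h.py <<'E'
Rg=R.from_quat([0.547,0.611,0.383,-0.425])
E
python3 - <<'E'
from h import *
Rt=R.from_euler('z',-1,degrees=True)*Rg; z=Rt.as_matrix()[:,2]; print(z)
h=np.array([573.6,289.8,0]); hd=np.array([z[0],z[1],0])/np.hypot(z[0],z[1])
g=h-2*hd+[0,0,60.7+30]; 
a=plan(g+5*z+[0,0,50],Rt,1,n=4)
a=plan(g+5*z+[0,0,6],Rt,1,start=a,n=3)
print(a[0])
E
```

```text
[-0.08406315  0.93473104 -0.34526986]
{"wx":-0.021,"wy":-0.002,"wz":0.005,"x":-5.6,"y":8.3,"z":29.9,"jaw":1}, {"wx":-0.021,"wy":-0.002,"wz":0.005,"x":-5.5,"y":7.7,"z":30.1,"jaw":1}, {"wx":-0.021,"wy":-0.002,"wz":0.005,"x":-5.4,"y":7.1,"z":30.2,"jaw":1}, {"wx":-0.021,"wy":-0.002,"wz":0.005,"x":-5.4,"y":6.5,"z":30.4,"jaw":1}, 
{"wx":0.000,"wy":0.000,"wz":0.000,"x":-13.8,"y":-0.0,"z":5.1,"jaw":1}, {"wx":0.000,"wy":0.000,"wz":0.000,"x":-13.8,"y":-0.0,"z":5.1,"jaw":1}, {"wx":0.000,"wy":0.000,"wz":0.000,"x":-13.8,"y":-0.0,"z":5.1,"jaw":1}, 
[573.35882721 292.48169439  94.97365069]
```

jog_arm --targets '[{"wx": -0.021,"wy": -0.002,"wz": 0.005,"x": -5.6,"y": 8.3,"z": 29.9,"jaw": 1},{"wx": -0.021,"wy": -0.002,"wz": 0.005,"x": -5.5,"y": 7.7,"z": 30.1,"jaw": 1},{"wx": -0.021,"wy": -0.002,"wz": 0.005,"x": -5.4,"y": 7.1,"z": 30.2,"jaw": 1},{"wx": -0.021,"wy": -0.002,"wz": 0.005,"x": -5.4,"y": 6.5,"z": 30.4,"jaw": 1},{"wx": 0,"wy": 0,"wz": 0,"x": 0,"y": 0,"z": 0,"jaw": 1}]'

```text
time: 13.4
tool_pos: [573.4, 289.2, 136.6]
ee_rot: [0.555, 0.604, 0.385, -0.422]
contact_force: [-0.2, -0.5, -3.0]
opening: 59.4
finger_force: 66.3
```

jog_arm --targets '[{"wx": 0,"wy": 0,"wz": 0,"x": -13.8,"y": 0,"z": 5.1,"jaw": 1},{"wx": 0,"wy": 0,"wz": 0,"x": -13.8,"y": 0,"z": 5.1,"jaw": 1},{"wx": 0,"wy": 0,"wz": 0,"x": 0,"y": 0,"z": 0,"jaw": 1}]'

```text
time: 13.78
tool_pos: [575.2, 287.2, 106.3]
ee_rot: [0.556, 0.604, 0.386, -0.42]
contact_force: [-0.7, -0.3, -3.2]
opening: 59.4
finger_force: 66.4
```

```bash
python3 - <<'E'
from h import *
show()
a=viewer.grab_frame('wrist')[:,:,::-1]; c=info('wrist'); cv2.imwrite('pics/w3.png',a)
q=[[573.6+55*np.cos(t),289.8+55*np.sin(t),30] for t in np.radians([0,90,180,270])]; print(proj(c,q).round(0).tolist())
Rt=R.from_euler('z',-1,degrees=True)*Rg
plan([573.4,292.5,92],Rt,1,n=3)
E
```

```text
13.775 [575.2 287.2 106.3] z [-0.078  0.934 -0.349] x [-0.029  0.347  0.937] q [ 0.54  1.15 -0.93  1.83 -0.7   0.63  0.69] F [-0.7 -0.3 -3.2] 59.405395648498825 66.40870928764343
[[404.0, 349.0], [326.0, 275.0], [238.0, 335.0], [310.0, 448.0]]
{"wx":0.002,"wy":0.001,"wz":-0.002,"x":-4.3,"y":-0.5,"z":3.3,"jaw":1}, {"wx":0.002,"wy":0.001,"wz":-0.002,"x":-4.3,"y":-0.5,"z":3.3,"jaw":1}, {"wx":0.002,"wy":0.001,"wz":-0.002,"x":-4.3,"y":-0.5,"z":3.3,"jaw":1},
```

View pics/w3.png

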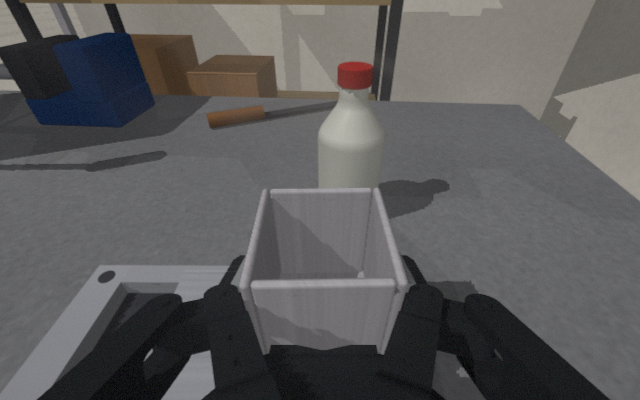

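The housing is empty, with its rim front edge at about (250..397, 285) and its back edge at (268..376, 190). I compare these with the projection of an upright housing to see whether it slipped.

```bash
python3 - <<'E'
from h import *
c=info('wrist'); s,p,r=pose()
z=r.as_matrix()[:,2]; hd=np.array([z[0],z[1],0]);hd/=np.linalg.norm(hd); sd=np.cross(hd,[0,0,1])
for t in (-5,0,5):
    g=p-5*z; q=R.from_rotvec(sd*np.radians(t))
    P=[g+q.apply(2*hd+f*hd*30+e*sd*30+np.array([0,0,29.3])) for f in(-1,1) for e in(-1,1)]
    print(t,proj(c,P).round(0).tolist())
E
```

```text
-5 [[234.0, 276.0], [408.0, 276.0], [264.0, 188.0], [380.0, 188.0]]
0 [[234.0, 286.0], [408.0, 287.0], [262.0, 186.0], [381.0, 186.0]]
5 [[233.0, 297.0], [409.0, 297.0], [261.0, 185.0], [383.0, 185.0]]
```

jog_arm --targets '[{"wx": 0.002,"wy": 0.001,"wz": -0.002,"x": -4.3,"y": -0.5,"z": 3.3,"jaw": 1},{"wx": 0.002,"wy": 0.001,"wz": -0.002,"x": -4.3,"y": -0.5,"z": 3.3,"jaw": 1},{"wx": 0,"wy": 0,"wz": 0,"x": 0,"y": 0,"z": 0,"jaw": 1}]'

```text
time: 14.2
tool_pos: [573.5, 291.8, 97.7]
ee_rot: [0.552, 0.607, 0.387, -0.421]
contact_force: [-0.3, 0.4, -3.4]
opening: 59.5
finger_force: 66.4
```

```bash
python3 - <<'E'
from h import *
show()
Rt=R.from_euler('z',-1,degrees=True)*Rg
plan([573.4,292.5,89],Rt,1,n=3)
E
```

```text
14.2 [573.5 291.8  97.7] z [-0.083  0.935 -0.346] x [-0.035  0.344  0.938] q [ 0.53  1.17 -0.93  1.83 -0.7   0.62  0.7 ] F [-0.3  0.4 -3.4] 59.4747533477778 66.39585256576538
{"wx":0.000,"wy":0.000,"wz":0.000,"x":-2.6,"y":-0.0,"z":1.2,"jaw":1}, {"wx":0.000,"wy":0.000,"wz":0.000,"x":-2.6,"y":-0.0,"z":1.2,"jaw":1}, {"wx":0.000,"wy":0.000,"wz":0.000,"x":-2.6,"y":-0.0,"z":1.2,"jaw":1},
```

jog_arm --targets '[{"wx": 0,"wy": 0,"wz": 0,"x": -2.6,"y": 0,"z": 1.2,"jaw": 1},{"wx": 0,"wy": 0,"wz": 0,"x": -2.6,"y": 0,"z": 1.2,"jaw": 1},{"wx": 0,"wy": 0,"wz": 0,"x": 0,"y": 0,"z": 0,"jaw": 1}]'

```text
time: 14.58
tool_pos: [573.7, 292.0, 92.1]
ee_rot: [0.553, 0.606, 0.387, -0.421]
contact_force: [0.1, 0.3, -3.0]
opening: 59.4
finger_force: 66.4
```

jog_arm --targets '[{"wx": 0,"wy": 0,"wz": 0,"x": -1.9,"y": 0,"z": 0.7,"jaw": 1},{"wx": 0,"wy": 0,"wz": 0,"x": 0,"y": 0,"z": 0,"jaw": 1}]'

```text
time: 14.82
tool_pos: [573.8, 292.1, 90.2]
ee_rot: [0.552, 0.607, 0.387, -0.421]
contact_force: [0.1, -0.2, -3.0]
opening: 59.2
finger_force: 66.4
```

jog_arm --targets '[{"wx": 0,"wy": 0,"wz": 0,"x": -0.9,"y": 0,"z": 0.3,"jaw": 1},{"wx": 0,"wy": 0,"wz": 0,"x": 0,"y": 0,"z": 0,"jaw": 1}]'

```text
time: 15.08
tool_pos: [573.8, 292.1, 89.4]
ee_rot: [0.552, 0.607, 0.387, -0.421]
contact_force: [0.5, -0.5, -3.6]
opening: 59.5
finger_force: 66.4
```

jog_arm --targets '[{"wx": 0,"wy": 0,"wz": 0,"x": -0.9,"y": 0,"z": 0.3,"jaw": 1},{"wx": 0,"wy": 0,"wz": 0,"x": 0,"y": 0,"z": 0,"jaw": 1}]'

```text
time: 15.32
tool_pos: [573.8, 292.2, 89.2]
ee_rot: [0.552, 0.606, 0.387, -0.421]
contact_force: [-0.7, -2.5, 1.2]
opening: 59.1
finger_force: 66.9
```

Contact: the load has gone over to the base. I open and back straight out.

jog_arm --targets '[{"wx": 0,"wy": 0,"wz": 0,"x": 0,"y": 0,"z": 0,"jaw": 0.6},{"wx": 0,"wy": 0,"wz": 0,"x": 0,"y": 0,"z": 0,"jaw": 0.2},{"wx": 0,"wy": 0,"wz": 0,"x": 0,"y": 0,"z": 0,"jaw": 0},{"wx": 0,"wy": 0,"wz": 0,"x": 0,"y": 0,"z": 0,"jaw": 0},{"wx": 0,"wy": 0,"wz": 0,"x": 0,"y": 0,"z": 0,"jaw": 0}]'

```text
time: 15.95
tool_pos: [573.7, 292.1, 88.4]
ee_rot: [0.552, 0.607, 0.387, -0.421]
contact_force: [0.2, -0.3, 0.7]
opening: 85.3
finger_force: 0.0
```

jog_arm --targets '[{"wx": 0,"wy": 0,"wz": 0,"x": 0,"y": 0,"z": -10,"jaw": 0},{"wx": 0,"wy": 0,"wz": 0,"x": 0,"y": 0,"z": -25,"jaw": 0},{"wx": 0,"wy": 0,"wz": 0,"x": 0,"y": 0,"z": -40,"jaw": 0},{"wx": 0,"wy": 0,"wz": 0,"x": 0,"y": 0,"z": -50,"jaw": 0},{"wx": 0,"wy": 0,"wz": 0,"x": 0,"y": 0,"z": 0,"jaw": 0}]'

```text
time: 16.58
tool_pos: [586.8, 170.3, 131.7]
ee_rot: [0.555, 0.606, 0.388, -0.418]
contact_force: [0.5, 0.3, -0.9]
opening: 85.6
finger_force: 0.0
```

```bash
python3 - <<'E'
from h import *
show()
# stop: long axis direction (from top0)
a=plan([600,-60,260],aim(110,89.9),0)
w=viewer.grab_frame('wrist')[:,:,::-1]; cv2.imwrite('pics/w4.png',w); cv2.imwrite('pics/top3.png',viewer.grab_frame('top')[:,:,::-1])
E
```

```text
16.575 [586.8 170.3 131.7] z [-0.075  0.934 -0.35 ] x [-0.035  0.348  0.937] q [ 0.68  1.08 -0.86  1.75 -0.61  0.88  0.64] F [ 0.5  0.3 -0.9] 85.63052026469045 0.0
{"wx":0.024,"wy":-0.172,"wz":-0.033,"x":5.7,"y":-0.7,"z":-37.3,"jaw":0}, {"wx":0.024,"wy":-0.172,"wz":-0.033,"x":-0.8,"y":-1.5,"z":-37.7,"jaw":0}, {"wx":0.024,"wy":-0.172,"wz":-0.033,"x":-7.1,"y":-2.6,"z":-36.9,"jaw":0}, {"wx":0.024,"wy":-0.172,"wz":-0.033,"x":-13.2,"y":-3.8,"z":-35.1,"jaw":0}, {"wx":0.024,"wy":-0.172,"wz":-0.033,"x":-18.9,"y":-5.1,"z":-32.2,"jaw":0}
{"wx":0.024,"wy":-0.172,"wz":-0.033,"x":-23.9,"y":-6.5,"z":-28.4,"jaw":0}, {"wx":0.024,"wy":-0.172,"wz":-0.033,"x":-28.2,"y":-8.0,"z":-23.7,"jaw":0},
```

```bash
python3 - <<'E'
from h import *
c=info('wrist'); s,p,r=pose()
print('cam fwd in tool',r.inv().apply(c['R'][:,2]).round(3),'pos',r.inv().apply(c['o']-p).round(1))
u=np.array([np.cos(np.radians(23.5)),np.sin(np.radians(23.5))])
a=plan([*(np.array([628.6,-27.7])-50*u),240],aim(23.5,90),0)
# housing placement check from top
im=cv2.imread('pics/top3.png'); cv2.imwrite('pics/c3.png',cv2.resize(im[160:285,170:260],None,fx=6,fy=4.8))
E
```

```text
cam fwd in tool [-0.3    0.     0.954] pos [  76.3    0.7 -129. ]
{"wx":-0.075,"wy":-0.105,"wz":0.109,"x":2.5,"y":-2.1,"z":-24.5,"jaw":0}, {"wx":-0.075,"wy":-0.105,"wz":0.109,"x":-0.2,"y":-0.3,"z":-24.7,"jaw":0}, {"wx":-0.075,"wy":-0.105,"wz":0.109,"x":-2.7,"y":1.7,"z":-24.5,"jaw":0}, {"wx":-0.075,"wy":-0.105,"wz":0.109,"x":-5.0,"y":3.9,"z":-23.9,"jaw":0}, {"wx":-0.075,"wy":-0.105,"wz":0.109,"x":-6.9,"y":6.3,"z":-22.9,"jaw":0}
{"wx":-0.075,"wy":-0.105,"wz":0.109,"x":-8.4,"y":8.8,"z":-21.5,"jaw":0}, {"wx":-0.075,"wy":-0.105,"wz":0.109,"x":-9.5,"y":11.3,"z":-19.8,"jaw":0}, {"wx":-0.075,"wy":-0.105,"wz":0.109,"x":-10.1,"y":13.8,"z":-17.8,"jaw":0}, {"wx":-0.075,"wy":-0.105,"wz":0.109,"x":-10.2,"y":16.2,"z":-15.6,"jaw":0}, {"wx":-0.075,"wy":-0.105,"wz":0.109,"x":-9.8,"y":18.4,"z":-13.3,"jaw":0}
```

```bash
python3 - <<'E'
from h import *
im=cv2.imread('pics/top3.png')
cv2.imwrite('pics/c3.png',np.hstack([cv2.resize(im[160:285,170:260],None,fx=4.4,fy=4.4,interpolation=cv2.INTER_CUBIC),cv2.resize(cv2.imread('pics/w4.png')[100:400,150:390],(396,550))]))
E
```

```text
(no output)
```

View pics/c3.png

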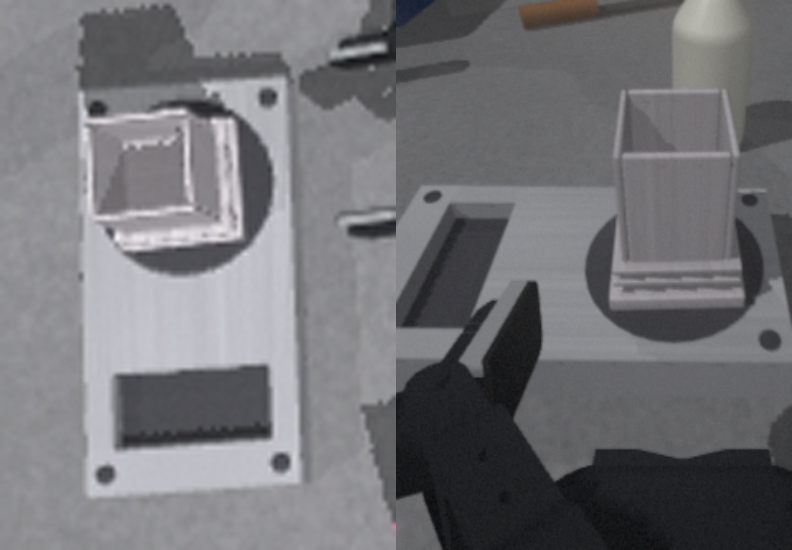

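The housing stands upright on the disc, its foot's front edge at c3 (610..744, 305) with dark disc visible all around. I check the centring numerically in both views.

```bash
python3 - <<'E'
from h import *
c=info('wrist'); f=lambda u,v:(150+(u-396)/1.65,100+v/1.8333)
F=plane(c,[f(610,305),f(744,305)],30); print(F.round(1)); hd=np.array([-.08,.997,0]); print('foot centre',F.mean(0)+38*hd)
D=plane(c,[f(585,266),f(764,262),f(672,342)],30); print(D.round(1),'disc', D[:2].mean(0), D[2]+55*hd)
t=info('top'); g=lambda u,v:(170+u/4.4,160+v/4.4)
P=plane(t,[g(237,118),g(115,248)],40); print('top foot',P.mean(0)); print('pocket',plane(t,[g(115,375),g(270,366),g(272,438),g(118,447)],30).round(1))
print('pocket mean',plane(t,[g(115,375),g(270,366),g(272,438),g(118,447)],30).mean(0))
E
```

```text
[[537.7 256.3  30. ]
 [613.5 263.6  30. ]]
foot centre [572.56029452 297.82958944  30.        ]
[[516.8 281.7  30. ]
 [626.3 295.3  30. ]
 [575.1 237.3  30. ]] disc [571.55256504 288.47921985  30.        ] [570.67787197 292.1737296   30.        ]
top foot [573.53001026 290.8870489   40.        ]
pocket [[456.8 325.6  30. ]
 [462.8 231.3  30. ]
 [419.6 228.4  30. ]
 [413.6 321.6  30. ]]
pocket mean [438.18650918 276.71794332  30.        ]
```

jog_arm --targets '[{"wx": -0.075,"wy": -0.105,"wz": 0.109,"x": 2.5,"y": -2.1,"z": -24.5,"jaw": 0},{"wx": -0.075,"wy": -0.105,"wz": 0.109,"x": -0.2,"y": -0.3,"z": -24.7,"jaw": 0},{"wx": -0.075,"wy": -0.105,"wz": 0.109,"x": -2.7,"y": 1.7,"z": -24.5,"jaw": 0},{"wx": -0.075,"wy": -0.105,"wz": 0.109,"x": -5,"y": 3.9,"z": -23.9,"jaw": 0},{"wx": -0.075,"wy": -0.105,"wz": 0.109,"x": -6.9,"y": 6.3,"z": -22.9,"jaw": 0}]'

```text
time: 17.3
tool_pos: [582.3, 64.7, 186.2]
ee_rot: [0.841, 0.443, 0.21, -0.231]
contact_force: [0.4, 0.5, -0.4]
opening: 85.6
finger_force: 0.0
```

jog_arm --targets '[{"wx": -0.075,"wy": -0.105,"wz": 0.109,"x": -8.4,"y": 8.8,"z": -21.5,"jaw": 0},{"wx": -0.075,"wy": -0.105,"wz": 0.109,"x": -9.5,"y": 11.3,"z": -19.8,"jaw": 0},{"wx": -0.075,"wy": -0.105,"wz": 0.109,"x": -10.1,"y": 13.8,"z": -17.8,"jaw": 0},{"wx": -0.075,"wy": -0.105,"wz": 0.109,"x": -10.2,"y": 16.2,"z": -15.6,"jaw": 0},{"wx": -0.075,"wy": -0.105,"wz": 0.109,"x": -9.8,"y": 18.4,"z": -13.3,"jaw": 0}]'

```text
time: 17.92
tool_pos: [582.1, -45.6, 240.1]
ee_rot: [0.979, 0.203, -0.003, 0.0]
contact_force: [-0.8, -0.4, -1.0]
opening: 85.3
finger_force: 0.0
```

```bash
python3 - <<'E'
from h import *
show(); c=info('wrist'); w=viewer.grab_frame('wrist')[:,:,::-1].copy(); cv2.imwrite('pics/w5.png',w)
# rough expected location
e=np.array([628.6,-27.7,20.]); u=np.array([np.cos(np.radians(23.5)),np.sin(np.radians(23.5)),0]); v=np.array([-u[1],u[0],0])
print(proj(c,[e+a*45*u+b*20*v for a,b in((1,1),(1,-1),(-1,-1),(-1,1))]).round(0).tolist())
print('rib top',proj(c,[e+[0,0,35]+a*30*u+b*8*v for a,b in((1,1),(1,-1),(-1,-1),(-1,1))]).round(0).tolist())
E
```

```text
17.925 [582.1 -45.6 240.1] z [-0.006 -0.002 -1.   ] x [ 0.918  0.398 -0.006] q [-0.01  0.45  0.07  1.62 -0.03  1.08 -1.09] F [-0.8 -0.4 -1. ] 85.30535618529441 0.0
[[306.0, 90.0], [342.0, 90.0], [340.0, 170.0], [307.0, 170.0]]
rib top [[316.0, 104.0], [332.0, 104.0], [331.0, 163.0], [316.0, 163.0]]
```

View pics/w5.png

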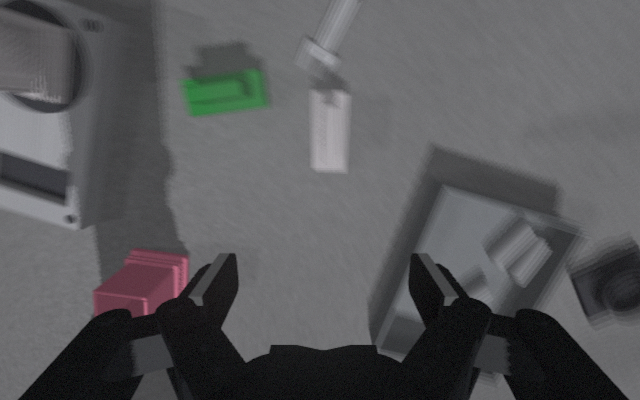

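The stop's silhouette runs from (310,90) to (350,172), and the spanner's jaw at (320,60) lies just past its far end. The pins are still in the tray. Now I measure the stop numerically.

```bash
python3 - <<'E'
from h import *
c=info('wrist'); w=cv2.imread('pics/w5.png'); g=cv2.cvtColor(w,cv2.COLOR_BGR2GRAY)[80:190,290:370]
for r in range(0,110,6): print(80+r,' '.join('%3d'%v for v in g[r,8:72:2]))
E
```

```text
80 110 111 112 111 113 113 105 103  95  95  95  91  90  96  93  89  89  85  82  85  84  89  93 102 108 118 115 114 117 110 114 115
86 111 113 108 113 112 108 104 100  94  95  89  86  91  88  88  89  89  88  86  87  87  84  92  93 101 104 111 116 116 115 116 113
92 115 114 112 112 117 117 125 133 136 135 124 117 109 107 107 106 107 115 127 137 136 135 135 120 109 102 107 106 109 111 108 112
98 113 115 114 118 116 120 129 134 145 143 149 140 140 124 116 118 117 125 131 141 153 157 164 154 144 136 128 116 112 110 110 108
104 113 116 116 114 118 119 128 139 145 152 152 150 148 141 130 130 130 129 129 144 149 155 160 149 141 135 125 110 112 110 110 109
110 119 116 119 116 116 118 129 140 144 155 150 150 151 155 153 161 159 160 157 156 159 158 154 147 140 131 125 110 110 111 108 110
116 118 115 118 118 117 118 132 138 147 150 155 149 150 150 154 160 162 160 160 158 160 158 154 146 135 128 121 110 111 113 110 114
122 120 118 119 118 117 115 131 142 150 149 154 153 160 153 155 164 162 164 160 158 157 159 149 147 134 129 119 112 109 109 108 113
128 114 117 115 116 119 118 128 143 151 157 154 
[... 703 characters left out ...]
 157 144 131 120 108 111 112 114 114 114
164 119 120 117 119 117 113 128 143 156 163 166 171 172 169 159 169 167 171 168 163 171 165 160 147 133 120 112 113 113 112 111 117
170 117 118 120 118 120 119 118 118 125 139 143 143 143 144 148 145 145 146 148 144 146 147 146 146 133 120 115 118 117 116 116 118
176 116 117 116 116 114 120 117 117 117 122 118 112 117 117 115 114 114 117 118 115 117 116 116 116 115 117 118 119 120 115 113 114
182 114 118 115 118 116 119 119 114 114 112 114 120 120 115 115 116 116 114 119 114 120 118 116 118 119 116 113 116 116 115 115 117
188 123 119 119 117 120 118 119 120 120 116 119 122 119 120 122 119 116 115 118 117 114 113 115 121 121 116 115 116 117 114 118 116
```

```bash
cat > st.py <<'E'
from h import *
def stop(z=20,zs=(20,)):
    show(); c=info('wrist'); w=viewer.grab_frame('wrist')[:,:,::-1].copy(); cv2.imwrite('pics/ws.png',w)
    hsv=cv2.cvtColor(w,cv2.COLOR_BGR2HSV); g=cv2.GaussianBlur(w,(3,3),0).min(2)
    m=((g>132)&(hsv[:,:,1]<60)).astype('uint8'); m=cv2.morphologyEx(m,cv2.MORPH_OPEN,np.ones((5,5)))
    n,l,s,ce=cv2.connectedComponentsWithStats(m)
    e=proj(c,[628.6,-27.7,30])[0]
    i=min((k for k in range(1,n) if s[k,4]>300),key=lambda k:np.linalg.norm(ce[k]-e)); print(s[i],ce[i],e)
    k=max(cv2.findContours((l==i).astype('uint8'),0,1)[0],key=cv2.contourArea); h=cv2.convexHull(k)
    ap=cv2.approxPolyDP(h,4,True)[:,0]; print(ap.tolist())
    P=plane(c,h[:,0].astype(float),20)[:,:2].astype('float32'); r=cv2.minAreaRect(P); print('z20 rect',r)
    m2=(l==i)
    for row in range(s[i,1]+4,s[i,1]+s[i,3]-2,max(1,s[i,3]//8)):
        x=np.flatnonzero(m2[row]); print(row,x.min(),x.max(),plane(c,[(x.min(),row),(x.max()+1,row)],20)[:,:2].round(1).tolist())
if __name__=='__main__': stop()
E
python3 st.py
```

```text
17.975 [583.9 -45.5 241.3] z [-0.005 -0.007 -1.   ] x [ 0.919  0.395 -0.007] q [-0.01  0.45  0.07  1.61 -0.03  1.09 -1.1 ] F [ 2.5 -0.3  2. ] 85.28920688853853 0.0
[ 306   90   35   79 2412] [323.59701493 131.46558872] [322.42092135 133.62021936]
[[340, 90], [339, 167], [309, 168], [307, 90]]
z20 rect ((631.4197387695312, -27.642379760742188), (88.07727813720703, 39.1558837890625), 23.290803909301758)
94 307 340 [[660.8, 4.8], [675.8, -30.0]]
103 306 340 [[651.5, 2.3], [667.1, -34.0]]
112 307 340 [[643.0, -2.5], [658.3, -38.0]]
121 307 340 [[633.8, -6.2], [649.3, -42.1]]
130 307 340 [[624.5, -10.1], [640.1, -46.2]]
139 307 340 [[615.0, -14.0], [630.7, -50.5]]
148 307 339 [[605.4, -17.9], [620.7, -53.7]]
157 307 339 [[595.5, -22.0], [611.0, -58.1]]
166 307 339 [[585.5, -26.1], [601.1, -62.5]]
```

```bash
python3 - <<'E'
from h import *
a=plan([630.5,-27.7,100],aim(23.3,90),0.5,n=4)
E
```

```text
{"wx":-0.000,"wy":0.001,"wz":0.002,"x":12.4,"y":1.0,"z":35.0,"jaw":0.5}, {"wx":-0.000,"wy":0.001,"wz":0.002,"x":12.4,"y":1.0,"z":35.0,"jaw":0.5}, {"wx":-0.000,"wy":0.001,"wz":0.002,"x":12.3,"y":1.0,"z":35.0,"jaw":0.5}, {"wx":-0.000,"wy":0.001,"wz":0.002,"x":12.3,"y":0.9,"z":35.0,"jaw":0.5},
```

jog_arm --targets '[{"wx": 0,"wy": 0.001,"wz": 0.002,"x": 12.4,"y": 1,"z": 35,"jaw": 0.5},{"wx": 0,"wy": 0.001,"wz": 0.002,"x": 12.4,"y": 1,"z": 35,"jaw": 0.5},{"wx": 0,"wy": 0.001,"wz": 0.002,"x": 12.3,"y": 1,"z": 35,"jaw": 0.5},{"wx": 0,"wy": 0.001,"wz": 0.002,"x": 12.3,"y": 0.9,"z": 35,"jaw": 0.5},{"wx": 0,"wy": 0,"wz": 0,"x": 0,"y": 0,"z": 0,"jaw": 0.5}]'

```text
time: 18.65
tool_pos: [627.1, -29.2, 96.1]
ee_rot: [0.98, 0.201, -0.002, -0.004]
contact_force: [-1.7, 0.1, 0.2]
opening: 42.7
finger_force: 0.0
```

```bash
python3 st.py; python3 - <<'E'
from h import *
a=plan([630.5,-27.7,40],aim(23.3,90),0.5,n=4)
E
```

```text
18.65 [627.1 -29.2  96.1] z [-0.006  0.006 -1.   ] x [ 0.919  0.394 -0.003] q [-0.02  0.65  0.05  1.67 -0.05  0.82 -1.11] F [-1.7  0.1  0.2] 42.745418564993216 0.0
[ 297  152   56  120 5191] [324.83452129 215.36255057] [321.43594789 219.0395632 ]
[[346, 152], [352, 157], [349, 263], [334, 271], [314, 271], [300, 264], [297, 153]]
z20 rect ((628.567138671875, -29.98760223388672), (93.58538055419922, 38.93822479248047), 23.120574951171875)
156 297 351 [[661.4, 4.9], [676.5, -30.2]]
171 298 351 [[651.8, 0.4], [666.9, -34.7]]
186 298 351 [[641.7, -3.7], [657.0, -39.3]]
201 298 351 [[631.2, -7.9], [646.8, -44.0]]
216 299 350 [[620.6, -12.9], [635.9, -48.3]]
231 299 350 [[609.4, -17.4], [625.0, -53.3]]
246 299 349 [[597.8, -22.0], [613.4, -57.9]]
261 300 349 [[586.2, -27.5], [601.7, -63.3]]
{"wx":-0.001,"wy":0.000,"wz":-0.001,"x":0.8,"y":-0.2,"z":14.6,"jaw":0.5}, {"wx":-0.001,"wy":0.000,"wz":-0.001,"x":0.8,"y":-0.2,"z":14.6,"jaw":0.5}, {"wx":-0.001,"wy":0.000,"wz":-0.001,"x":0.8,"y":-0.2,"z":14.6,"jaw":0.5}, {"wx":-0.001,"wy":0.000,"wz":-0.001,"x":0.8,"y":-0.2,"z":14.6,"jaw":0.5},
```

jog_arm --targets '[{"wx": -0.001,"wy": 0,"wz": 0,"x": 0.5,"y": 0.3,"z": 14.5,"jaw": 0.5},{"wx": -0.001,"wy": 0,"wz": 0,"x": 0.5,"y": 0.3,"z": 14.5,"jaw": 0.5},{"wx": -0.001,"wy": 0,"wz": 0,"x": 0.5,"y": 0.3,"z": 14.5,"jaw": 0.5},{"wx": -0.001,"wy": 0,"wz": 0,"x": 0.5,"y": 0.3,"z": 12.5,"jaw": 0.5},{"wx": 0,"wy": 0,"wz": 0,"x": 0,"y": 0,"z": 0,"jaw": 0.5}]'

```text
time: 19.32
tool_pos: [631.2, -30.9, 42.4]
ee_rot: [0.98, 0.2, -0.0, 0.0]
contact_force: [-0.2, -0.2, 0.3]
opening: 42.7
finger_force: 0.0
```

jog_arm --targets '[{"wx": 0,"wy": 0,"wz": 0,"x": 0,"y": 0,"z": 0,"jaw": 0.8},{"wx": 0,"wy": 0,"wz": 0,"x": 0,"y": 0,"z": 0,"jaw": 1},{"wx": 0,"wy": 0,"wz": 0,"x": 0,"y": 0,"z": 0,"jaw": 1},{"wx": 0,"wy": 0,"wz": 0,"x": 0,"y": 0,"z": 0,"jaw": 1},{"wx": 0,"wy": 0,"wz": 0,"x": 0,"y": 0,"z": 0,"jaw": 1}]'

```text
time: 19.95
tool_pos: [632.3, -31.0, 44.3]
ee_rot: [0.98, 0.199, 0.001, 0.001]
contact_force: [-0.0, -0.1, 5.1]
opening: 14.8
finger_force: 59.2
```

```bash
python3 - <<'E'
from h import *
show()
a=plan([629,-30,110],aim(23.3,90),1,n=4)
E
```

```text
19.95 [632.3 -31.   44.3] z [ 0.003 -0.001 -1.   ] x [0.92  0.391 0.003] q [-0.02  0.72  0.05  1.71 -0.05  0.71 -1.11] F [-0.  -0.1  5.1] 14.834109700678118 59.189706444740295
{"wx":0.001,"wy":-0.001,"wz":-0.001,"x":-0.6,"y":-0.5,"z":-16.4,"jaw":1}, {"wx":0.001,"wy":-0.001,"wz":-0.001,"x":-0.6,"y":-0.5,"z":-16.4,"jaw":1}, {"wx":0.001,"wy":-0.001,"wz":-0.001,"x":-0.6,"y":-0.5,"z":-16.4,"jaw":1}, {"wx":0.001,"wy":-0.001,"wz":-0.001,"x":-0.6,"y":-0.5,"z":-16.4,"jaw":1},
```

Gripped on the rib (14.8 mm). I lift it straight up.

jog_arm --targets '[{"wx": 0,"wy": 0,"wz": 0,"x": 0,"y": 0,"z": -8,"jaw": 1},{"wx": 0,"wy": 0,"wz": 0,"x": 0,"y": 0,"z": -16,"jaw": 1},{"wx": 0,"wy": 0,"wz": 0,"x": 0,"y": 0,"z": -22,"jaw": 1},{"wx": 0,"wy": 0,"wz": 0,"x": 0,"y": 0,"z": -22,"jaw": 1},{"wx": 0,"wy": 0,"wz": 0,"x": 0,"y": 0,"z": 0,"jaw": 1}]'

```text
time: 20.58
tool_pos: [633.0, -31.1, 114.1]
ee_rot: [0.98, 0.199, 0.003, 0.001]
contact_force: [1.3, -0.3, -3.4]
opening: 15.0
finger_force: 58.6
```

```bash
python3 - <<'E'
from h import *
show()
a=plan([470,170,200],aim(95,90),1,n=8)
# did the spanner move? compare top frames
t=viewer.grab_frame('top')[:,:,::-1]; cv2.imwrite('pics/top4.png',t)
d=cv2.absdiff(t,cv2.imread('pics/top0.png')).max(2); print('spanner diff',(d[100:155,305:325]>40).sum())
E
```

```text
20.575 [633.  -31.1 114.1] z [ 0.006 -0.001 -1.   ] x [0.921 0.391 0.005] q [-0.03  0.64  0.06  1.65 -0.05  0.85 -1.12] F [ 1.3 -0.3 -3.4] 15.023228991020918 58.55596661567688
{"wx":0.001,"wy":-0.000,"wz":-0.157,"x":-8.9,"y":-31.1,"z":-10.9,"jaw":1}, {"wx":0.001,"wy":-0.000,"wz":-0.157,"x":-3.9,"y":-32.1,"z":-10.9,"jaw":1}, {"wx":0.001,"wy":-0.000,"wz":-0.157,"x":1.2,"y":-32.3,"z":-10.8,"jaw":1}, {"wx":0.001,"wy":-0.000,"wz":-0.157,"x":6.2,"y":-31.7,"z":-10.8,"jaw":1}, {"wx":0.001,"wy":-0.000,"wz":-0.157,"x":11.1,"y":-30.4,"z":-10.8,"jaw":1}
{"wx":0.001,"wy":-0.000,"wz":-0.157,"x":15.7,"y":-28.3,"z":-10.8,"jaw":1}, {"wx":0.001,"wy":-0.000,"wz":-0.157,"x":19.9,"y":-25.5,"z":-10.8,"jaw":1}, {"wx":0.001,"wy":-0.000,"wz":-0.157,"x":23.7,"y":-22.1,"z":-10.7,"jaw":1}, 
spanner diff 943
```

jog_arm --targets '[{"wx": 0,"wy": 0,"wz": -0.157,"x": -8.9,"y": -31.1,"z": -10.9,"jaw": 1},{"wx": 0,"wy": 0,"wz": -0.157,"x": -3.9,"y": -32.1,"z": -10.9,"jaw": 1},{"wx": 0,"wy": 0,"wz": -0.157,"x": 1.2,"y": -32.3,"z": -10.8,"jaw": 1},{"wx": 0,"wy": 0,"wz": -0.157,"x": 6.2,"y": -31.7,"z": -10.8,"jaw": 1},{"wx": 0,"wy": 0,"wz": -0.157,"x": 11.1,"y": -30.4,"z": -10.8,"jaw": 1}]'

```text
time: 21.25
tool_pos: [528.7, 95.5, 165.0]
ee_rot: [0.828, 0.561, -0.0, 0.001]
contact_force: [-0.4, 0.9, -2.8]
opening: 14.9
finger_force: 58.9
```

jog_arm --targets '[{"wx": 0,"wy": 0,"wz": -0.157,"x": 15.7,"y": -28.3,"z": -10.8,"jaw": 1},{"wx": 0,"wy": 0,"wz": -0.157,"x": 19.9,"y": -25.5,"z": -10.8,"jaw": 1},{"wx": 0,"wy": 0,"wz": -0.157,"x": 23.7,"y": -22.1,"z": -10.7,"jaw": 1},{"wx": 0,"wy": 0,"wz": 0,"x": 5,"y": -20,"z": 0,"jaw": 1},{"wx": 0,"wy": 0,"wz": 0,"x": 0,"y": 0,"z": 0,"jaw": 1}]'

```text
time: 21.88
tool_pos: [446.7, 173.8, 197.1]
ee_rot: [0.675, 0.738, -0.0, 0.001]
contact_force: [0.0, -0.4, -3.3]
opening: 14.8
finger_force: 59.0
```

```bash
python3 - <<'E'
from h import *
show(); c=info('wrist'); w=viewer.grab_frame('wrist')[:,:,::-1].copy(); cv2.imwrite('pics/wp.png',w)
y=np.radians(5.05); ux=np.array([np.cos(y),np.sin(y),0]);uy=np.array([-ux[1],ux[0],0]); e=np.array([439,277.5,30])
q=proj(c,[e+a*23*ux+b*48*uy for a,b in((1,1),(1,-1),(-1,-1),(-1,1))]); print('pred',q.round(0).tolist())
t=cv2.imread('pics/top4.png'); t0=cv2.imread('pics/top0.png')
g=cv2.cvtColor(w,cv2.COLOR_BGR2GRAY); x0,y0=np.maximum(q.min(0)-25,0).astype(int); x1,y1=(q.max(0)+25).astype(int)
for r in range(y0,y1,8): print(r,x0,' '.join('%3d'%v for v in g[r,x0:x1:3]))
E
```

```text
21.875 [446.7 173.8 197.1] z [ 0.    -0.002 -1.   ] x [-0.088  0.996 -0.002] q [-0.18  0.34 -0.32  1.94  0.14  0.88 -0.49] F [ 0.  -0.4 -3.3] 14.828838587748075 59.00415658950806
pred [[350.0, 17.0], [347.0, 129.0], [300.0, 129.0], [297.0, 17.0]]
0 272 168 166 166 168 166 168 171 169 172 173 168 169 168 169 169 170 167 170 167 167 168 169 167 166 167 170 168 168 169 168 165 168 167 169
8 272 166 164 104  97  95  95 148 167 171 168 164 167 167 170 169 169 170 168 170 167 170 170 172 172 171 167 168 171 168 168 166 164 167 165
16 272 167 166 142  87  89  91 159 166 167 165 164 164 165 166 167 166 167 169 169 168 171 169 167 168 169 168 167 164 167 164 165 166 165 165
24 272 165 167 170 167 168 169 169 169 168 153  88  83  87  92  98  98  98  99  96  97 100 101  86  87  87  92 109 171 173 169 171 170 170 170
32 272 164 167 167 164 165 166 166 169 167 154  86  67  74  77  86  89  89  91  94  93  94  92  90  86  88  83 112 175 174 175 171 176 174 172
40 272 165 166 161 165 169 165 166 167 167 157  87  64  68  72  85  84  80  84  88  88  90  94  92  98  93  94 123 171 173 173 172 173 174 1
[... 1311 characters left out ...]
 160 161 137 149 118 112 109  87  68  69  75  66  67  65  63  67  68  67  66  69  66  66  85 113 111 110 112 109 110 113 110
128 272  93 113 113 113 109 106 113 111 111 111  88  86  88  89  87  86  84  85  85  82  83  82  82  84  80  85 108 108 111 111 111 111 108 108
136 272  91 111 112  69  57  60  59  99 110 111 107 108 107 109 108 107 108 107 107 110 108 107 110 110 109 109 109 109 110 112 111 112 111 111
144 272  86 110 112 110 110 109 111 110 111 111 109 107 106 109 107 108 105 108 109 107 106 110 104 109 105 106 106 108 107 106 109 109 106 106
152 272  91  92  93  89  79  81  78  82  80  80  78  78  80  82  82  83  85  84  80  81  86  79  81  81  77  81  84  80  82  84  82  78  75  83
```

```bash
python3 - <<'E'
from h import *
c=info('wrist'); g=cv2.cvtColor(cv2.imread('pics/wp.png'),cv2.COLOR_BGR2GRAY)
print(g[14:28,310:345].mean(1).round(0), g[122:140,310:340].mean(1).round(0)); print(g[30:40,295:305].mean(0).round(0),g[105:115,295:305].mean(0).round(0),g[30:40,345:356].mean(0).round(0),g[105:115,343:354].mean(0).round(0))
E
```

```text
[169. 168. 168. 167. 154. 114. 111. 112. 111. 107.  94.  88.  89.  89.] [ 67.  67.  66.  66.  66.  71.  85.  86.  98. 108. 108. 108. 108. 108.
 108. 108. 108. 107.]
[169. 168. 168. 169. 153. 116.  93.  86.  73.  67.] [158. 159. 158. 158. 158. 138. 104.  89.  81.  71.] [ 88.  87.  86.  88.  95. 115. 148. 168. 173. 172. 173.] [ 70.  68.  72.  80.  84.  96. 109. 113. 113. 112. 113.]
```

```bash
python3 - <<'E'
from h import *
c=info('wrist'); g=cv2.cvtColor(cv2.imread('pics/wp.png'),cv2.COLOR_BGR2GRAY); s,p,r=pose()
row=lambda u,v:v
T=plane(c,[(300,19),(351.3,19),(348.3,130.3),(300.8,130.3)],30); print(T.round(1)); 
m=T.mean(0); print('pocket',m, 'yaw', np.degrees(np.arctan2(*(-(T[0]-T[3])[:2]))) , np.degrees(np.arctan2(*(-(T[1]-T[2])[:2]))),np.linalg.norm(T[0]-T[3]),np.linalg.norm(T[1]-T[0]))
P=[p+r.apply([sx*45,sy*20,24.3]) for sx,sy in((1,1),(1,-1),(-1,-1),(-1,1))]; q=proj(c,P); print('foot top corners d=0',q.round(1).tolist())
print('rib top',proj(c,[p+r.apply([sx*30,sy*8,-10.7]) for sx,sy in((1,1),(1,-1),(-1,-1),(-1,1))]).round(1).tolist())
y=int(q[0,1]); print(y)
for rr in range(y-24,y+60,4): print(rr,' '.join('%3d'%v for v in g[rr,264:390:4]))
E
```

```text
[[416.  321.5  30. ]
 [461.  325.5  30. ]
 [469.3 230.1  30. ]
 [422.9 226.   30. ]]
pocket [442.29682007 275.75405001  30.        ] yaw 175.84248180259536 175.06197642322567 95.75390278379697 45.25038615897874
foot top corners d=0 [[359.3, 169.3], [283.4, 169.2], [289.2, 312.6], [353.8, 312.6]]
rib top [[339.7, 220.0], [302.4, 220.0], [304.9, 334.3], [337.5, 334.3]]
169
145  89  93  87 110 109 111 108 110 112 110 108 110 107 109 109 108 108 107 110 106 107 110 106 107 109 105 107 109 108 107 107 107
149  89  90  88  92  88  82  83  83  85  81  79  82  79  80  83  86  81  84  81  82  79  83  83  83  85  78  82  84  84  82  82  78
153  87  91  90  88  92  84  77  81  82  79  77  81  79  84  84  82  81  79  82  82  83  87  82  80  81  83  77  85  84  87  81  81
157  89  88  87  91  90  84  84  83  81  87  81  83  83  87  81  84  81  82  83  81  86  81  83  82  83  85  84  82  81  84  78  78
161  85  84  91  87  89  86  83  84  80  84  80  83  82  83  86  81  80  83  82  83  82  82  83  80  85  83  86  80  82  82  82  83
165  85  89  87  87  93  90  88  88  91  89  91  90  91  91  92  9
[... 1345 characters left out ...]
 119 121 122 125 129 130 128 127 126 129
209  95  79  82  87  89  83 111 120 114 114 117  95  95  95  96  94 102  98  95 114 123 120 119 120 130 126 125 124 129 123 133 127
213  95  78  82  86  86  85 107 120 115 118 115  98  96  97  96  95  96  97  92 106 119 121 122 122 125 127 122 126 132 122 128 125
217  96  79  82  88  90  84 101 121 117 121 114  96  97  95 102  97  99  97  96 102 109 120 122 121 123 128 126 130 129 133 131 134
221  89  88  79  83  88  87 101 118 118 118 115  97 101 103 103  99  98 102 100  97 111 115 121 115 128 131 128 125 132 131 128 125
225  89  98  78  82  89  89  97 118 115 116 114 113 116 118 119 117 115 118 119 109 112 111 120 119 127 131 130 131 122 128 128 127
```

```bash
python3 - <<'E'
from h import *
a=plan([448,172,92],aim(94.8,90),1,n=4)
E
```

```text
{"wx":0.000,"wy":0.000,"wz":0.001,"x":-0.3,"y":-0.1,"z":26.3,"jaw":1}, {"wx":0.000,"wy":0.000,"wz":0.001,"x":-0.3,"y":-0.1,"z":26.3,"jaw":1}, {"wx":0.000,"wy":0.000,"wz":0.001,"x":-0.3,"y":-0.1,"z":26.3,"jaw":1}, {"wx":0.000,"wy":0.000,"wz":0.001,"x":-0.3,"y":-0.1,"z":26.3,"jaw":1},
```

jog_arm --targets '[{"wx": 0,"wy": 0,"wz": 0.001,"x": 0,"y": 0,"z": 26,"jaw": 1},{"wx": 0,"wy": 0,"wz": 0.001,"x": 0,"y": 0,"z": 26,"jaw": 1},{"wx": 0,"wy": 0,"wz": 0.001,"x": 0,"y": 0,"z": 26,"jaw": 1},{"wx": 0,"wy": 0,"wz": 0.001,"x": 0,"y": 0,"z": 26,"jaw": 1},{"wx": 0,"wy": 0,"wz": 0,"x": 0,"y": 0,"z": 0,"jaw": 1}]'

```text
time: 22.55
tool_pos: [448.3, 172.5, 91.8]
ee_rot: [0.678, 0.735, -0.001, 0.0]
contact_force: [-0.5, -0.2, -2.9]
opening: 15.0
finger_force: 59.0
```

jog_arm --targets '[{"wx": 0,"wy": 0,"wz": 0,"x": 0,"y": 0,"z": 0,"jaw": 1},{"wx": 0,"wy": 0,"wz": 0,"x": 0,"y": 0,"z": 0,"jaw": 1}]'

```text
time: 22.8
tool_pos: [449.6, 173.7, 94.6]
ee_rot: [0.677, 0.736, 0.001, 0.002]
contact_force: [0.5, 0.4, -2.6]
opening: 15.0
finger_force: 59.0
```

```bash
python3 - <<'E'
from h import *
show(); c=info('wrist'); s,p,r=pose(); w=viewer.grab_frame('wrist')[:,:,::-1].copy(); cv2.imwrite('pics/wq.png',w); g=cv2.cvtColor(w,cv2.COLOR_BGR2GRAY).astype(float)
y=np.radians(4.8); ux=np.array([np.cos(y),np.sin(y),0]);uy=np.array([-ux[1],ux[0],0]); e=np.array([441,276.5,30])
q=proj(c,[e+a*23*ux+b*48*uy for a,b in((1,1),(1,-1),(-1,-1),(-1,1))]); print('pred',q.round(1).tolist())
xl,xr=q[:,0].min(),q[:,0].max(); yt,yb=q[:,1].min(),q[:,1].max()
for rr in np.linspace(max(yt,0)+15,yb-15,5).astype(int):
    b=g[rr-2:rr+3].mean(0); print(rr,'L',int(xl)-12,b[int(xl)-12:int(xl)+14].round(0).astype(int).tolist(),'R',int(xr)-14,b[int(xr)-14:int(xr)+14].round(0).astype(int).tolist())
cm=g[:,int(xl)+20:int(xr)-20].mean(1).round(0).astype(int); print('rows0',cm[0:30].tolist(),'bot',int(yb)-12,cm[int(yb)-12:int(yb)+16].tolist())
E
```

```text
22.8 [449.6 173.7  94.6] z [ 0.004 -0.    -1.   ] x [-0.082  0.997 -0.001] q [-0.23  0.49 -0.27  2.07  0.23  0.61 -0.58] F [ 0.5  0.4 -2.6] 14.976151194581233 59.02921378612518
pred [[362.4, -35.7], [356.6, 141.3], [285.5, 141.4], [278.7, -35.8]]
15 L 266 [172, 172, 171, 172, 172, 172, 171, 171, 171, 172, 171, 171, 161, 125, 90, 90, 91, 86, 76, 69, 72, 70, 72, 70, 73, 73] R 348 [79, 80, 78, 80, 78, 77, 79, 79, 107, 127, 134, 163, 181, 182, 182, 182, 181, 181, 182, 182, 182, 182, 182, 181, 182, 182, 182, 183]
42 L 266 [170, 170, 169, 169, 169, 168, 169, 168, 168, 169, 169, 169, 169, 155, 121, 94, 94, 92, 88, 78, 70, 70, 70, 69, 69, 66] R 348 [89, 90, 90, 88, 88, 87, 87, 110, 129, 133, 158, 177, 178, 178, 179, 178, 178, 180, 178, 178, 179, 179, 181, 179, 179, 181, 180, 179]
70 L 266 [169, 169, 168, 168, 169, 168, 169, 167, 168, 168, 168, 168, 167, 166, 152, 118, 97, 97, 95, 91, 81, 79, 77, 77, 78, 76] R 348 [80, 79, 78, 79, 78, 78, 99, 121, 132, 157, 176, 175, 174, 174, 175, 175, 174, 175, 175, 175, 174, 174, 174, 175, 174, 173, 173, 173]
98 L 266 [168, 168, 168, 167, 166, 167, 166, 167, 167, 166, 166, 165, 166, 165, 165, 149, 114, 96, 95, 96, 88, 79, 75, 74, 75, 75] R 348 [75, 68, 65, 67, 78, 83, 87, 90, 105, 119, 118, 117, 118, 119, 118, 119, 119, 118, 119, 119, 119, 119, 120, 119, 119, 119, 119, 119]
126 L 266 [169, 170, 172, 170, 171, 171, 169, 161, 146, 147, 145, 151, 157, 156, 156, 148, 122, 99, 90, 90, 91, 79, 65, 66, 65, 65] R 348 [66, 66, 68, 76, 80, 82, 89, 104, 112, 114, 113, 114, 113, 112, 114, 115, 114, 114, 115, 115, 114, 114, 114, 114, 114, 114, 114, 115]
rows0 [75, 76, 77, 77, 78, 77, 78, 78, 78, 79, 79, 79, 80, 80, 80, 81, 81, 82, 82, 82, 83, 82, 83, 83, 83, 83, 83, 83, 84, 83] bot 129 [65, 65, 65, 65, 64, 65, 63, 66, 77, 83, 89, 92, 103, 112, 111, 112, 111, 112, 111, 111, 111, 112, 112, 111, 111, 111, 111, 111]
```

```bash
cat > pk.py <<'E'
from h import *
# camera pose of wq.png taken now (arm at rest)
s,p,r=pose(); c=info('wrist')
L=plane(c,[(279.4,15.5),(280.4,42.5),(281.4,70.5),(282.3,98.5),(282.8,126.5)],30); Rr=plane(c,[(359.2,15.5),(358.3,42.5),(357.3,70.5),(356.3,98.5),(355.4,126.5)],30)
B=plane(c,[(320,141)],30)[0]
tl=lambda P:r.inv().apply(P-p)
l,rr,b=tl(L),tl(Rr),tl(B[None])[0]
print('tool y left/right',l[:,1].round(1),rr[:,1].round(1),'width',(rr-l)[:,1].round(1),'x',l[:,0].round(0))
mid=(l+rr)/2; k=np.polyfit(mid[:,0],mid[:,1],1); print('slope deg',np.degrees(np.arctan(k[0])),'y at centre',np.polyval(k,b[0]+48),'x centre',b[0]+48)
show()
C=p+r.apply([b[0]+48,np.polyval(k,b[0]+48),0]); print('pocket world',C)
g=cv2.cvtColor(cv2.imread('pics/wq.png'),cv2.COLOR_BGR2GRAY).astype(float)
m=g[176:192].mean(0); print('stop foot rows 176-192: L',m[280:296].round(0).tolist(),'R',m[350:368].round(0).tolist()); print(g[160:180,300:345].mean(1).round(0).tolist(),g[214:232,312:330].mean(1).round(0).tolist())
E
python3 pk.py
```

```text
tool y left/right [-24.1 -24.2 -24.2 -24.3 -24.7] [21.7 21.7 21.7 21.6 21.6] width [45.8 45.9 45.9 45.9 46.3] x [126. 113.  97.  81.  65.]
slope deg 0.28441991985406523 y at centre -1.2839838973665036 x centre 103.40881449098842
22.85 [449.5 173.7  94.6] z [ 0.004 -0.    -1.   ] x [-0.082  0.997 -0.001] q [-0.23  0.49 -0.27  2.07  0.23  0.61 -0.58] F [-0.7 -0.2 -2.4] 14.755949015090842 59.028945565223694
pocket world [439.6811567  276.67312789  94.50528678]
stop foot rows 176-192: L [87.0, 88.0, 88.0, 89.0, 89.0, 89.0, 98.0, 111.0, 116.0, 120.0, 122.0, 123.0, 124.0, 123.0, 121.0, 119.0] R [124.0, 124.0, 123.0, 124.0, 126.0, 127.0, 128.0, 124.0, 118.0, 107.0, 90.0, 86.0, 85.0, 85.0, 85.0, 84.0, 84.0, 85.0]
[112.0, 112.0, 111.0, 111.0, 109.0, 101.0, 98.0, 98.0, 99.0, 99.0, 101.0, 108.0, 115.0, 119.0, 124.0, 127.0, 126.0, 127.0, 126.0, 127.0] [100.0, 100.0, 100.0, 100.0, 99.0, 99.0, 100.0, 106.0, 110.0, 114.0, 117.0, 119.0, 123.0, 123.0, 124.0, 123.0, 123.0, 123.0]
```

The pocket measures 45.9 mm wide, so the view is reliable. Relative to the held stop, the pocket centre is about x +104.7, y -2.2 in the tool frame.

jog_arm --targets '[{"wx": 0,"wy": 0,"wz": 0.005,"x": 30,"y": -0.7,"z": 0,"jaw": 1},{"wx": 0,"wy": 0,"wz": 0,"x": 40,"y": -0.7,"z": 0,"jaw": 1},{"wx": 0,"wy": 0,"wz": 0,"x": 34.7,"y": -0.8,"z": 0,"jaw": 1},{"wx": 0,"wy": 0,"wz": 0,"x": 0,"y": 0,"z": 0,"jaw": 1},{"wx": 0,"wy": 0,"wz": 0,"x": 0,"y": 0,"z": 0,"jaw": 1}]'

```text
time: 23.48
tool_pos: [438.4, 277.2, 93.9]
ee_rot: [0.679, 0.734, 0.0, 0.001]
contact_force: [0.3, 0.1, -3.5]
opening: 14.8
finger_force: 59.1
```

```bash
python3 - <<'E'
from h import *
show(); s,p,r=pose()
tgt=np.array([449.5,173.7,94.6])+R.from_quat([0.677,0.736,0.001,0.002]).apply([104.7,-2.2,0]); print(tgt, 'err tool',r.inv().apply(tgt-p))
c=info('wrist'); w=viewer.grab_frame('wrist')[:,:,::-1].copy(); cv2.imwrite('pics/wr.png',w); g=cv2.cvtColor(w,cv2.COLOR_BGR2GRAY).astype(float)
y=np.radians(4.9); ux=np.array([np.cos(y),np.sin(y),0]);uy=np.array([-ux[1],ux[0],0]); e=np.array([439.7,276.7,30])
q=proj(c,[e+a*23*ux+b*48*uy for a,b in((1,1),(1,-1),(-1,-1),(-1,1))]); print('pred',q.round(1).tolist())
print(g[130:180,300:345].mean(1).round(0).astype(int).tolist())
for rr in (146,152,158,164,176,184): print(rr,g[rr-1:rr+2,276:300].mean(0).round(0).astype(int).tolist(),g[rr-1:rr+2,346:370].mean(0).round(0).astype(int).tolist())
E
```

```text
23.475 [438.4 277.2  93.9] z [ 0.003 -0.001 -1.   ] x [-0.078  0.997 -0.002] q [-0.44  0.53 -0.26  1.97  0.22  0.66 -0.76] F [ 0.3  0.1 -3.5] 14.777233936021464 59.141462445259094
[438.57972881 277.85203704  94.42433627] err tool [ 0.60588534  0.20902114 -0.52766591]
pred [[357.9, 153.3], [354.2, 281.3], [293.0, 281.8], [287.4, 153.8]]
[149, 149, 149, 150, 150, 150, 150, 150, 151, 150, 148, 143, 142, 137, 134, 134, 131, 130, 128, 125, 125, 124, 124, 118, 86, 69, 68, 67, 68, 67, 67, 66, 67, 67, 71, 87, 92, 93, 93, 93, 97, 115, 135, 151, 166, 175, 174, 174, 174, 173]
146 [137, 156, 155, 155, 156, 155, 156, 157, 155, 156, 156, 156, 155, 154, 153, 154, 152, 153, 152, 153, 153, 153, 153, 153] [103, 106, 104, 104, 105, 103, 105, 104, 104, 105, 104, 104, 105, 105, 105, 105, 105, 104, 106, 105, 105, 104, 104, 104]
152 [155, 154, 154, 156, 155, 155, 154, 155, 156, 155, 155, 155, 153, 152, 150, 149, 150, 150, 149, 149, 150, 151, 150, 150] [102, 103, 99, 103, 101, 102, 102, 101, 103, 102, 102, 104, 103, 105, 104, 104, 104, 105, 104, 106, 104, 104, 104, 103]
158 [155, 155, 154, 154, 155, 153, 15
[... 197 characters left out ...]
, 154, 153, 153, 153, 156, 155, 155, 155, 154, 154, 138, 105, 88, 87, 85, 80, 72, 72, 72, 73, 72, 70] [68, 70, 67, 69, 71, 69, 69, 68, 73, 77, 74, 78, 88, 102, 107, 104, 105, 104, 106, 105, 105, 105, 105, 106]
176 [153, 153, 152, 153, 152, 154, 153, 154, 153, 147, 158, 172, 172, 170, 169, 173, 172, 169, 168, 167, 170, 171, 170, 169] [135, 116, 115, 115, 114, 113, 113, 112, 113, 114, 115, 113, 110, 102, 101, 106, 103, 104, 103, 104, 104, 103, 103, 105]
184 [152, 155, 153, 154, 153, 152, 153, 154, 154, 151, 155, 168, 170, 170, 170, 172, 172, 170, 167, 166, 169, 170, 167, 170] [117, 117, 113, 114, 114, 110, 112, 113, 116, 115, 115, 112, 107, 101, 99, 104, 106, 105, 106, 106, 105, 105, 105, 105]
```

jog_arm --targets '[{"wx": 0,"wy": 0,"wz": 0,"x": 0.5,"y": 0.5,"z": 5,"jaw": 1},{"wx": 0,"wy": 0,"wz": 0,"x": 0,"y": 0,"z": 5,"jaw": 1},{"wx": 0,"wy": 0,"wz": 0,"x": 0,"y": 0,"z": 3,"jaw": 1},{"wx": 0,"wy": 0,"wz": 0,"x": 0,"y": 0,"z": 3,"jaw": 1},{"wx": 0,"wy": 0,"wz": 0,"x": 0,"y": 0,"z": 0,"jaw": 1}]'

```text
time: 24.15
tool_pos: [438.7, 278.2, 77.3]
ee_rot: [0.679, 0.734, 0.0, 0.001]
contact_force: [-0.6, 0.7, -3.3]
opening: 14.8
finger_force: 59.1
```

jog_arm --targets '[{"wx": 0,"wy": 0,"wz": 0,"x": 0,"y": 0,"z": 2,"jaw": 1},{"wx": 0,"wy": 0,"wz": 0,"x": 0,"y": 0,"z": 2,"jaw": 1},{"wx": 0,"wy": 0,"wz": 0,"x": 0,"y": 0,"z": 0,"jaw": 1}]'

```text
time: 24.52
tool_pos: [438.7, 278.2, 73.4]
ee_rot: [0.679, 0.734, 0.0, 0.001]
contact_force: [0.1, 0.1, -2.5]
opening: 14.7
finger_force: 59.1
```

jog_arm --targets '[{"wx": 0,"wy": 0,"wz": 0,"x": 0,"y": 0,"z": 2,"jaw": 1},{"wx": 0,"wy": 0,"wz": 0,"x": 0,"y": 0,"z": 0,"jaw": 1}]'

```text
time: 24.78
tool_pos: [438.8, 278.2, 71.4]
ee_rot: [0.679, 0.734, 0.0, 0.001]
contact_force: [0.8, -0.7, -2.6]
opening: 14.7
finger_force: 59.1
```

jog_arm --targets '[{"wx": 0,"wy": 0,"wz": 0,"x": 0,"y": 0,"z": 2,"jaw": 1},{"wx": 0,"wy": 0,"wz": 0,"x": 0,"y": 0,"z": 0,"jaw": 1}]'

```text
time: 25.02
tool_pos: [438.8, 278.2, 69.4]
ee_rot: [0.679, 0.734, 0.0, 0.001]
contact_force: [-0.9, 0.0, -3.6]
opening: 15.4
finger_force: 59.1
```

jog_arm --targets '[{"wx": 0,"wy": 0,"wz": 0,"x": 0,"y": 0,"z": 2,"jaw": 1},{"wx": 0,"wy": 0,"wz": 0,"x": 0,"y": 0,"z": 0,"jaw": 1}]'

```text
time: 25.28
tool_pos: [438.8, 278.2, 67.4]
ee_rot: [0.679, 0.734, 0.0, 0.001]
contact_force: [-0.4, -0.1, -3.8]
opening: 15.0
finger_force: 59.1
```

It is below the mouth with no contact, so it is inside. I continue down to the ejector.

jog_arm --targets '[{"wx": 0,"wy": 0,"wz": 0,"x": 0,"y": 0,"z": 2,"jaw": 1},{"wx": 0,"wy": 0,"wz": 0,"x": 0,"y": 0,"z": 2,"jaw": 1},{"wx": 0,"wy": 0,"wz": 0,"x": 0,"y": 0,"z": 0,"jaw": 1}]'

```text
time: 25.65
tool_pos: [438.8, 278.2, 63.4]
ee_rot: [0.679, 0.734, 0.0, 0.001]
contact_force: [0.1, 0.4, -3.5]
opening: 15.0
finger_force: 59.1
```

jog_arm --targets '[{"wx": 0,"wy": 0,"wz": 0,"x": 0,"y": 0,"z": 2,"jaw": 1},{"wx": 0,"wy": 0,"wz": 0,"x": 0,"y": 0,"z": 0,"jaw": 1}]'

```text
time: 25.9
tool_pos: [438.9, 278.3, 61.6]
ee_rot: [0.679, 0.734, 0.001, 0.001]
contact_force: [-0.5, -0.9, -1.3]
opening: 14.8
finger_force: 59.5
```

jog_arm --targets '[{"wx": 0,"wy": 0,"wz": 0,"x": 0,"y": 0,"z": 2,"jaw": 1},{"wx": 0,"wy": 0,"wz": 0,"x": 0,"y": 0,"z": 0,"jaw": 1}]'

```text
time: 26.15
tool_pos: [439.0, 278.3, 59.7]
ee_rot: [0.679, 0.734, 0.001, 0.001]
contact_force: [-1.3, -0.3, 3.3]
opening: 15.1
finger_force: 60.2
```

jog_arm --targets '[{"wx": 0,"wy": 0,"wz": 0,"x": 0,"y": 0,"z": 2,"jaw": 1},{"wx": 0,"wy": 0,"wz": 0,"x": 0,"y": 0,"z": 0,"jaw": 1}]'

```text
time: 26.4
tool_pos: [439.0, 278.3, 57.5]
ee_rot: [0.679, 0.734, 0.001, 0.001]
contact_force: [0.2, -0.4, 2.7]
opening: 14.6
finger_force: 60.2
```

jog_arm --targets '[{"wx": 0,"wy": 0,"wz": 0,"x": 0,"y": 0,"z": 2,"jaw": 1},{"wx": 0,"wy": 0,"wz": 0,"x": 0,"y": 0,"z": 0,"jaw": 1}]'

```text
time: 26.65
tool_pos: [439.0, 278.3, 55.4]
ee_rot: [0.679, 0.734, 0.001, 0.001]
contact_force: [-0.0, -0.3, 2.8]
opening: 14.9
finger_force: 60.0
```

jog_arm --targets '[{"wx": 0,"wy": 0,"wz": 0,"x": 0,"y": 0,"z": 2,"jaw": 1},{"wx": 0,"wy": 0,"wz": 0,"x": 0,"y": 0,"z": 0,"jaw": 1}]'

```text
time: 26.9
tool_pos: [439.0, 278.4, 54.1]
ee_rot: [0.679, 0.734, 0.001, 0.001]
contact_force: [-2.2, -2.5, 10.6]
opening: 15.1
finger_force: 61.1
```

jog_arm --targets '[{"wx": 0,"wy": 0,"wz": 0,"x": 0,"y": 0,"z": 1.5,"jaw": 1},{"wx": 0,"wy": 0,"wz": 0,"x": 0,"y": 0,"z": 0,"jaw": 1}]'

```text
time: 27.15
tool_pos: [439.0, 278.4, 54.0]
ee_rot: [0.679, 0.734, 0.001, 0.002]
contact_force: [-6.1, -4.6, 28.4]
opening: 15.2
finger_force: 63.5
```

jog_arm --targets '[{"wx": 0,"wy": 0,"wz": 0,"x": 0,"y": 0,"z": 1.5,"jaw": 1},{"wx": 0,"wy": 0,"wz": 0,"x": 0,"y": 0,"z": 0,"jaw": 1}]'

```text
time: 27.4
tool_pos: [439.1, 278.5, 53.8]
ee_rot: [0.679, 0.734, 0.002, 0.002]
contact_force: [-8.1, -6.2, 44.0]
opening: 14.9
finger_force: 65.9
```

Hard stop at 44 N, at the expected flush height. I unload, release, and retreat upward.

jog_arm --targets '[{"wx": 0,"wy": 0,"wz": 0,"x": 0,"y": 0,"z": -3.3,"jaw": 1},{"wx": 0,"wy": 0,"wz": 0,"x": 0,"y": 0,"z": 0,"jaw": 0.8},{"wx": 0,"wy": 0,"wz": 0,"x": 0,"y": 0,"z": 0,"jaw": 0.6},{"wx": 0,"wy": 0,"wz": 0,"x": 0,"y": 0,"z": 0,"jaw": 0.6},{"wx": 0,"wy": 0,"wz": 0,"x": 0,"y": 0,"z": 0,"jaw": 0.6}]'

```text
time: 28.02
tool_pos: [438.8, 278.3, 53.5]
ee_rot: [0.679, 0.734, 0.0, 0.001]
contact_force: [-0.8, -0.1, -0.1]
opening: 34.1
finger_force: 0.0
```

jog_arm --targets '[{"wx": 0,"wy": 0,"wz": 0,"x": 0,"y": 0,"z": -10,"jaw": 0.6},{"wx": 0,"wy": 0,"wz": 0,"x": 0,"y": 0,"z": -30,"jaw": 0.6},{"wx": 0,"wy": 0,"wz": 0,"x": 0,"y": 0,"z": -50,"jaw": 0.6},{"wx": 0,"wy": 0,"wz": 0,"x": -50,"y": 0,"z": -30,"jaw": 0.6},{"wx": 0,"wy": 0,"wz": 0,"x": -50,"y": 0,"z": -20,"jaw": 0.6}]'

```text
time: 28.65
tool_pos: [446.7, 178.2, 196.2]
ee_rot: [0.678, 0.735, 0.002, 0.002]
contact_force: [0.7, -0.6, -0.6]
opening: 34.2
finger_force: 0.0
```

jog_arm --targets '[{"wx": 0,"wy": 0,"wz": 0,"x": -20,"y": 0,"z": 0,"jaw": 0.6},{"wx": 0,"wy": 0,"wz": 0,"x": 0,"y": 0,"z": 0,"jaw": 0.6},{"wx": 0,"wy": 0,"wz": 0,"x": 0,"y": 0,"z": 0,"jaw": 0.6}]'

```text
time: 29.02
tool_pos: [447.7, 159.9, 194.2]
ee_rot: [0.679, 0.734, 0.001, 0.001]
contact_force: [0.2, -0.5, 0.6]
opening: 34.1
finger_force: 0.0
```

```bash
python3 - <<'E'
from h import *
show()
t=viewer.grab_frame('top')[:,:,::-1].copy(); sc=viewer.grab_frame('scene')[:,:,::-1].copy(); cv2.imwrite('pics/topF.png',t); cv2.imwrite('pics/scF.png',sc)
t0=cv2.imread('pics/top0.png'); s0=cv2.imread('pics/scene0.png')
d=lambda a,b,y0,y1,x0,x1:int((cv2.absdiff(a,b)[y0:y1,x0:x1].max(2)>40).sum())
print('spanner',d(t,t0,100,160,305,325),'scene spanner',d(sc,s0,235,290,325,360),'bottle',d(sc,s0,140,190,448,480),'flange',d(sc,s0,230,262,132,180),'green',d(sc,s0,195,222,338,370),'pink',d(sc,s0,128,165,318,346))
c=info('top'); g=cv2.cvtColor(t,cv2.COLOR_BGR2GRAY)
def bl(m): 
    n,l,s,ce=cv2.connectedComponentsWithStats(m.astype('uint8')); return [(s[i].tolist(),ce[i].round(1).tolist()) for i in range(1,n) if s[i,4]>40]
print('tray bright', bl(g[180:270,385:462]>150))
y=np.radians(5.0); ux=np.array([np.cos(y),np.sin(y),0]);uy=np.array([-ux[1],ux[0],0])
w=viewer.grab_frame('wrist')[:,:,::-1].copy(); cw=info('wrist'); cv2.imwrite('pics/wF.png',w); gw=cv2.cvtColor(w,cv2.COLOR_BGR2GRAY)
e=np.array([439.2,277,30]); q=proj(cw,[e+a*20*ux+b*45*uy for a,b in((1,1),(1,-1),(-1,-1),(-1,1))]); print('flush foot pred',q.round(0).tolist())
m=q.mean(0).astype(int)
for rr in range(max(0,int(q[:,1].min())-8),int(q[:,1].max())+10,7): print(rr,gw[rr,max(0,m[0]-45):m[0]+45:3].tolist())
E
```

```text
29.025 [447.7 159.9 194.2] z [ 0.002  0.    -1.   ] x [-0.079  0.997 -0.   ] q [-0.17  0.34 -0.3   1.96  0.13  0.86 -0.46] F [ 0.2 -0.5  0.6] 34.13726848985546 0.0
spanner 79 scene spanner 162 bottle 0 flange 123 green 193 pink 91
tray bright [([41, 5, 8, 22, 97], [44.6, 15.5]), ([55, 8, 5, 22, 95], [56.8, 18.8]), ([38, 40, 12, 22, 105], [43.7, 50.3])]
flush foot pred [[346.0, 2.0], [344.0, 112.0], [302.0, 112.0], [299.0, 3.0]]
0 [154, 116, 151, 163, 166, 167, 170, 96, 99, 108, 105, 105, 106, 104, 105, 101, 99, 98, 101, 108, 106, 108, 108, 108, 108, 170, 172, 167, 171, 171]
7 [166, 164, 166, 164, 167, 167, 166, 94, 157, 185, 182, 188, 186, 191, 193, 188, 185, 189, 194, 191, 190, 186, 189, 123, 79, 169, 172, 173, 170, 170]
14 [169, 168, 166, 166, 163, 164, 165, 103, 149, 184, 177, 182, 176, 189, 186, 191, 186, 185, 190, 122, 132, 129, 130, 111, 80, 121, 118, 121, 117, 170]
21 [170, 168, 167, 169, 168, 167, 168, 94, 144, 183, 177, 183, 173, 183, 183, 189, 185, 186, 192, 125, 132, 129, 128, 111, 88, 120, 118, 118, 119, 171]
28 [167, 164, 168, 167, 167, 168, 169, 99, 144, 185, 181, 182, 
[... 1366 characters left out ...]
177, 174, 131, 124, 176, 170, 171, 169, 170, 168, 120, 118, 117, 119, 91, 107, 105, 116, 116, 115, 114]
98 [161, 160, 160, 162, 158, 160, 159, 146, 103, 122, 127, 128, 123, 126, 121, 119, 118, 124, 116, 120, 120, 119, 116, 89, 106, 110, 116, 114, 111, 112]
105 [160, 163, 159, 161, 153, 155, 114, 113, 102, 125, 124, 124, 121, 127, 125, 119, 118, 118, 118, 121, 117, 115, 114, 86, 105, 112, 111, 112, 113, 115]
112 [114, 111, 111, 114, 110, 114, 113, 113, 99, 77, 75, 79, 79, 77, 79, 79, 81, 79, 77, 77, 79, 76, 68, 80, 105, 105, 110, 114, 110, 110]
119 [112, 64, 69, 66, 71, 110, 114, 114, 113, 111, 111, 110, 111, 112, 111, 110, 108, 107, 102, 102, 101, 102, 104, 102, 103, 103, 110, 105, 109, 110]
```

```bash
python3 - <<'E'
from h import *
c=info('top'); print('rim centre',plane(c,(170+139.5/4.4,160+166.8/4.4),120))
for n in('top0','topF'):
    g=cv2.cvtColor(cv2.imread(f'pics/{n}.png'),cv2.COLOR_BGR2GRAY)[98:158,300:330]; m=g>135; ys,xs=np.nonzero(m); print(n,'spanner',len(xs),xs.mean()+300,ys.mean()+98)
E
```

```text
rim centre [[571.4217747  289.23002466 120.        ]]
top0 spanner 279 315.2652329749104 128.85663082437276
topF spanner 529 314.51228733459357 132.8241965973535
```

```bash
python3 - <<'E'
from h import *
for n in('top0','topF'):
    g=cv2.cvtColor(cv2.imread(f'pics/{n}.png'),cv2.COLOR_BGR2GRAY)
    print(n,[(r,(np.flatnonzero(g[r,304:332]>145)+304)[[0,-1]].tolist() if (g[r,304:332]>145).any() else None) for r in range(102,160,6)])
for n in('scene0','scF'):
    g=cv2.cvtColor(cv2.imread(f'pics/{n}.png'),cv2.COLOR_BGR2GRAY)
    print(n,[(r,(np.flatnonzero(g[r,325:360]>150)+325)[[0,-1]].tolist() if (g[r,325:360]>150).any() else None) for r in range(240,290,6)])
E
```

```text
top0 [(102, None), (108, [313, 322]), (114, [314, 320]), (120, [314, 318]), (126, [313, 318]), (132, [313, 317]), (138, [312, 316]), (144, [311, 316]), (150, [311, 315]), (156, None)]
topF [(102, None), (108, [312, 322]), (114, [314, 320]), (120, [314, 318]), (126, [313, 318]), (132, [313, 317]), (138, [312, 317]), (144, [311, 316]), (150, [311, 315]), (156, [307, 316])]
scene0 [(240, None), (246, [336, 340]), (252, [338, 341]), (258, [339, 343]), (264, [341, 345]), (270, [343, 346]), (276, [343, 349]), (282, None), (288, None)]
scF [(240, [335, 338]), (246, [336, 340]), (252, [338, 342]), (258, [339, 343]), (264, [341, 345]), (270, [342, 347]), (276, [343, 349]), (282, None), (288, None)]
```

The spanner has not moved, the housing is centred to within about 2 mm in the top view, the stop is flush and three pins are in the tray. Handing in.

```bash
python3 -c "
from bench import order
print(order.sign_off())"
```

```text
the job is handed in; nothing more can be done
None
```

The job was handed in at about 29 s: all three pins are in the tray, the empty housing stands mouth up on the disc (about 2 mm off centre in the top view), and the stop block is pressed flush into the pocket; camera checks of the bottle and spanner showed no movement, and the arm never went near the flange.

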